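# Clear the scale and pile the find cases on it

## Task

The three find cases are to be weighed together: first lift the steel canister off the scale by its handle and stand it upright, wholly on the cork mat. Then pile the cases in the middle of the scale's pan, square to the pan's edges, one by one: red at the bottom, green on it, white on top, lying flat with all their edges flush in one neat pile. Set everything down gently without dropping it, and leave the blue case and all the other things where they are.

Things in the scene. Friction and masses are not known exactly. Their poses are not given: they have to be found in the camera images.
- scale: white bench scale, fixed to the table, 235 x 170 mm, 50 mm high, with a square steel weighing pan of 156 x 156 mm on top; origin on the table under the pan's centre; x and y along the pan's edges; its display panel (38 mm high) sticks out to 150 mm on its -x side, to 85 mm on +x
- pan (a point): centre of the pan's upper face, 50 mm above the table; axes as the scale's
- cork_mat: round brown cork mat, 140 mm across, 6 mm thick, fixed to the table; origin at the centre of its underside
- canister: lidded steel canister with a blue band, 88 mm across at the lid, 88 mm high without its handle, about 0.4 kg, at first standing on the scale's pan; origin at the centre of its underside, z up; a rigid arched handle stands over the lid along the canister's own y axis (78 mm long in all)
- canister_grip (a point): centre of the canister's dark wooden handle grip, 127 mm above its underside; the grip is 56 mm long along y, 14 mm thick along x, 14 mm high (120 to 134 mm above the underside); 32 mm is free between grip and lid; axes as the canister's
- red_case: flat closed find case, grey with a brick-red lid, 96 x 56 x 26 mm high, about 0.2 kg; origin at the centre of its underside, x along its 96 mm length, y across its 56 mm width, z up
- green_case: flat closed find case, grey with a green lid, 96 x 56 x 20 mm high, about 0.16 kg; origin at the centre of its underside, x along its 96 mm length, y across its 56 mm width, z up
- white_case: flat closed find case, grey with a white lid, 96 x 56 x 15 mm high, about 0.12 kg; origin at the centre of its underside, x along its 96 mm length, y across its 56 mm width, z up
- blue_case: flat closed find case, grey with a blue lid, 96 x 56 x 20 mm high, not part of this job; origin at the centre of its underside, x along its 96 mm length, y across its 56 mm width, z up
- amber_bottle: bystander: small amber bottle with a black cap, 36 mm across, 85 mm high; origin at the centre of its underside
- glue_bottle: bystander: yellow glue bottle with a green cap, 54 mm across, 130 mm high; origin at the centre of its underside
- carton: bystander: red and white carton, 45 x 65 x 85 mm high; origin at the centre of its underside
- brush: bystander: brush lying on the table, 170 mm long along its x axis; origin on its underside
Not all that is in view belongs to the job. What is shaped like the white_case but black, orange or pink is not meant.

How it is judged:
On the way, in this order (a step that is already met when the one before it is completed fails the run):
1. the canister stands upright on the cork mat, let go (horizontal distance between canister and cork_mat below 0.03 m and z of canister in the frame of cork_mat between 0.002 and 0.01 m and linear speed of canister below 0.02 m/s and angle between canister's own z axis and vertical below 0.06 rad and contact force between the fingers and canister below 0.1 N), for 0.2 s.
2. the red case lies in the middle of the pan, square to it, let go (horizontal distance between red_case and pan below 0.016 m and (angle between the x axis of red_case and the x axis of pan, either way round below 0.12 rad or angle between the x axis of red_case and the y axis of pan, either way round below 0.12 rad) and z of red_case in the frame of pan between -0.004 and 0.004 m and linear speed of red_case below 0.02 m/s and angle between red_case's own z axis and vertical below 0.06 rad and contact force between the fingers and red_case below 0.1 N), for 0.2 s.
3. the green case lies flush on the red case, let go (horizontal distance between green_case and red_case below 0.007 m and angle between the x axis of green_case and the x axis of red_case, either way round below 0.1 rad and z of green_case in the frame of red_case between 0.022 and 0.03 m and linear speed of green_case below 0.02 m/s and angle between green_case's own z axis and vertical below 0.06 rad and contact force between the fingers and green_case below 0.1 N), for 0.2 s.
4. the white case lies flush on the green case, let go (horizontal distance between white_case and green_case below 0.007 m and angle between the x axis of white_case and the x axis of green_case, either way round below 0.1 rad and z of white_case in the frame of green_case between 0.016 and 0.024 m and linear speed of white_case below 0.02 m/s and angle between white_case's own z axis and vertical below 0.06 rad and contact force between the fingers and white_case below 0.1 N), for 0.2 s.
At the end, for the whole second after the job is handed in: Canister upright on the cork mat, centred within 30 mm. Red case flat on the pan, within 16 mm of its centre and 0.12 rad of its edges' direction; green flat on red, white flat on green, each within 7 mm and 0.10 rad of the case below (half turns alike). All at rest (horizontal distance between canister and cork_mat below 0.03 m and z of canister in the frame of cork_mat between 0.002 and 0.01 m and linear speed of each of canister, red_case, green_case, white_case below 0.02 m/s and angle between each of canister, red_case, green_case, white_case's own z axis and vertical below 0.06 rad and horizontal distance between red_case and pan below 0.016 m and (angle between the x axis of red_case and the x axis of pan, either way round below 0.12 rad or angle between the x axis of red_case and the y axis of pan, either way round below 0.12 rad) and z of red_case in the frame of pan between -0.004 and 0.004 m and horizontal distance between green_case and red_case below 0.007 m and angle between the x axis of green_case and the x axis of red_case, either way round below 0.1 rad and z of green_case in the frame of red_case between 0.022 and 0.03 m and horizontal distance between white_case and green_case below 0.007 m and angle between the x axis of white_case and the x axis of green_case, either way round below 0.1 rad and z of white_case in the frame of green_case between 0.016 and 0.024 m); the robot touches nothing.
It fails at once if a bystander (blue case, amber bottle, glue bottle, carton, brush) is moved more than 20 mm (distance of any of blue_case, amber_bottle, glue_bottle, carton, brush from where it was at the start of the episode above 0.02 m).
It fails at once if a bystander is tipped over (angle between any of blue_case, amber_bottle, glue_bottle, carton's own z axis and vertical above 0.5 rad).
It fails at once if the canister or a case is dropped or thrown (faster than 0.6 m/s while out of the fingers) ((linear speed of canister above 0.6 m/s and contact force between the fingers and canister below 0.01 N) or (linear speed of red_case above 0.6 m/s and contact force between the fingers and red_case below 0.01 N) or (linear speed of green_case above 0.6 m/s and contact force between the fingers and green_case below 0.01 N) or (linear speed of white_case above 0.6 m/s and contact force between the fingers and white_case below 0.01 N)).
It fails at once if the canister is tipped more than 35 degrees (angle between canister's own z axis and vertical above 0.61 rad).
It also fails if it takes over 72 s, if anything falls off the work surface, if the arm or the gripper's body presses on something with over 40 N, if the wrist force passes 120 N, or if a joint passes its speed limit or range.

## Robot

A 6-joint arm with a two-finger parallel gripper is mounted at the origin on the work surface. World frame = base frame: x ahead of the robot, y to its left, z up, the work surface at z = 0. Lengths are in m, angles in rad, forces in N, time in s.
With the tool pointing down it reaches from about 0.35 to 0.975 m from the base axis. Payload 4.9 kg.
Tool frame: the origin (TCP) lies at the very end of the fingers, on their centre line; the grasp point (between the pads) lies 19 mm behind it (ctrl.pinch_z is the distance from the TCP to the grasp point, in m); z points along the fingers, y is the direction in which the jaws open and shut (so a half turn about z gives the same grasp; the last joint's range is limited). The gripper opens to 85 mm and grips with 20 to 120 N. Pads are 22 mm wide; open, the fingers measure 114 mm over their backs; the gripper's body (76 mm by 85 mm) begins 54 mm behind the grasp point. The pads swing forward as they close: fully open they stand 13 mm farther back than shut.
Start: joints at [1.072, 0.053, 1.613, -0, 1.476, -0.119], TCP at [0.232, 0.58, 0.231] pointing down, gripper open.
Joint ranges: [-3.01, 3.01], [-1.01, 2.22], [0.06, 2.58], [-1.02, 4.17], [0.09, 2.62], [-3.14, 3.14]. Speed limits (rad/s): [2.57, 2.57, 3.14, 3.14, 3.14, 3.14].

## Interface

Orientations are given as a rotation vector (axis times angle).
In Python, from station import ctrl gives the robot as it stands.
- The arm moves only by the tool carry_out, never from a script. Its argument "series" is a list of rows, each a list of 7 numbers: the shift along the world's x, y, z each as a share of 0.025 m, from -1 to 1, then the turn, a rotation vector about the world's x, y, z each as a share of 0.1 rad, from -1 to 1, then the opening, from 0 (shut) to 1 (fully open). A call has 1 to 12 rows; each row shifts and turns the commanded pose from where the row before left it; what a row does not reach is not made up. A row lasts 1/10 s, in which the tool goes at most 50 mm and 8.59 degrees, less where a joint would pass 70% of its speed; a pose out of reach is approached as far as the arm can. A call with a number of a shift or a turn outside -1 to 1 is refused whole. A call with a gripper value outside its range is refused whole. The fingers move at their own pace and stop on an object; "grip_force" is the grip in N (left out, the last holds). Time passes only in rows, so rows that do not move let the fingers close. It gives the time, the measured TCP pose, the force and the opening at its end, in the units of the state.
- ctrl.get_obs(): the state, without advancing time (a new reading comes with each control period).
- ctrl.get_image(name): name is "scene" or "side" or "wrist"; returns a dict with "frame" (420x560x3 uint8, blue, green, red), "fx", "fy", "cx", "cy" (pixels), "R" (3x3) and "t" (3): a world point X has camera coordinates R X + t; the wrist camera has in their place "hand_eye" (4x4, takes a point from camera to tool coordinates, whose origin is the TCP and whose axes are the flange's). Camera axes: x right, y down, z forward; pixel columns grow to the right and rows downward; lengths in m; the calibration is good to about 2 mm. A picture is of the moment at which its call begins: read the wrist's pose just before it. There is no depth.
- ctrl.finish_job(): hands the job in, once; it reports no verdict.
Trained networks look in a picture, given as the dict that the camera call returned (one of the last four; its "shot" number tells which), for a name from the list of things; names that differ only in an ending like _2 or _b are one class to them, and where a whole thing is asked for, a point or a joint stands for the part that bears it (a point fixed in the world has none). Each returns a list of dicts, best first, with "p" (0 to 1); they miss things now and then, are a little off and sometimes report something else, mostly with a low value. They report only what shows in the picture. A call takes as long as a camera call. They do not tell look-alikes from the thing itself.
- ctrl.trace(picture, name): "mask" (420x560 bool, what is visible of it) and "rect" ([left, top, width, height] as shares, 0 to 1, of the picture: columns of its width, rows of its height, round what is visible of it).
- ctrl.mark_of(picture, name): "position" ([column, row] as shares, 0 to 1, of the picture: columns of its width, rows of its height: a listed point, or the origin of a listed thing).
The state is a dict: "t": time; "q": joint angles; "dq": joint speeds; "effort": joint torques, N m; "tool_pos": TCP position; "tool_rot": TCP orientation; "contact_force": force on the tool from outside, world axes, zero at the start; "wrist_torque": the same for the moment, N m; "opening": finger opening in m.
Only numpy, scipy, OpenCV 4.12 (cv2) and the standard library are available. Lean on these libraries where they do the work, as an engineer would, in place of code of your own. Each camera call takes 0.05 s, during which the arm holds its last target.

## Working session

There is one attempt and no reset: what is moved stays moved. The work goes in short steps, Python scripts to look and compute and a tool call to move; the robot and the scene stay as the last step left them, time stands still between calls to the robot, and variables do not carry over. Pictures are saved under pics/ and viewed, and the job is handed in when it is done.

Besides the shell and the picture viewer there is one more tool, called after "Call:" as name(argument=value, ...) on one line, values as JSON. carry_out: Moves the arm, as the interface text tells. Shift numbers are shares of 0.025 m and turn numbers shares of 0.1 rad, none past 1 either way. Its arguments: {"type":"object","properties":{"series":{"type":"array"},"grip_force":{"type":"number"}},"required":["series"]}

```bash
ls; mkdir -p pics
cat > h.py <<'E'
import numpy as np, cv2
from station import ctrl
from scipy.spatial.transform import Rotation as Rn
def cam(im,obs=None):
    K=np.array([[im['fx'],0,im['cx']],[0,im['fy'],im['cy']],[0,0,1]])
    if 'hand_eye' in im:
        H=np.array(im['hand_eye']); Rt=Rn.from_rotvec(obs['tool_rot']).as_matrix()
        Rwc=Rt@H[:3,:3]; c=Rt@H[:3,3]+np.array(obs['tool_pos'])
        return K,Rwc.T,-Rwc.T@c
    return K,np.array(im['R']),np.array(im['t'])
def proj(C,X):
    K,R,t=C; p=K@(R@np.asarray(X,float)+t); return p[:2]/p[2]
def ray(C,uv):
    K,R,t=C; d=R.T@np.linalg.inv(K)@np.array([uv[0],uv[1],1.]); return -R.T@t,d/np.linalg.norm(d)
def onz(C,uv,z):
    o,d=ray(C,uv); return o+d*(z-o[2])/d[2]
def tri(l):
    A=np.zeros((3,3));b=np.zeros(3)
    for C,uv in l:
        o,d=ray(C,uv);P=np.eye(3)-np.outer(d,d);A+=P;b+=P@o
    X=np.linalg.solve(A,b)
    return X,[proj(C,X)-uv for C,uv in l]
E
cat > a.py <<'E'
from h import *
np.set_printoptions(precision=4,suppress=True)
o=ctrl.get_obs(); print(o['t'],o['tool_pos'],o['tool_rot'],o['opening'])
for n in ['scene','side','wrist']:
    o=ctrl.get_obs(); im=ctrl.get_image(n); cv2.imwrite(f'pics/{n}0.png',im['frame'])
    C=cam(im,o); print(n,'cam centre',-C[1].T@C[2])
    for k in ['pan','cork_mat','canister','canister_grip','red_case','green_case','white_case','blue_case','amber_bottle','glue_bottle','carton','brush']:
        r=ctrl.mark_of(im,k)
        print(k,[(round(d['p'],2),(np.array(d['position'])*[560,420]).round(1), onz(C,np.array(d['position'])*[560,420],{'pan':.05,'canister':.05,'canister_grip':.177}.get(k,0))) for d in r[:4]])
print(ctrl.get_obs()['t'])
E
python3 a.py
```

```text
pics
0.0 [0.2314 0.5799 0.23  ] [-0.5928 -3.0845  0.0032] 0.0856566363330538
scene cam centre [1.3071 0.8658 1.1991]
pan [(0.84, array([298.6, 235.2]), array([0.5731, 0.0244, 0.05  ]))]
cork_mat [(0.57, array([340.4, 290.1]), array([0.5962, 0.2336, 0.    ]))]
canister [(0.83, array([301.4, 233.1]), array([0.5608, 0.0233, 0.05  ]))]
canister_grip [(0.86, array([301.3, 207.1]), array([0.5741, 0.0378, 0.177 ]))]
red_case [(0.7, array([386.1, 341.8]), array([0.6265, 0.4361, 0.    ])), (0.62, array([269.9, 171.6]), array([ 0.4066, -0.3241,  0.    ]))]
green_case [(0.93, array([379.7, 267.7]), array([0.4482, 0.2507, 0.    ]))]
white_case [(0.93, array([234.8, 199.6]), array([ 0.5933, -0.2854,  0.    ])), (0.87, array([190.7, 195.5]), array([ 0.6959, -0.4043,  0.    ])), (0.85, array([279.8, 197.8]), array([ 0.4715, -0.19  ,  0.    ])), (0.69, array([314.3, 185.4]), array([ 0.3378, -0.1598,  0.    ]))]
blue_case [(0.65, array([226.5, 170.3]), array([ 0.521 , -0.4356,  0.    ]))]
amber_bottle [(0.58, array([421.8, 314.4]), array([0.4868, 0.442 , 0.    ]))]
glue_bottle [(0.84, array([258.4, 2
[... 1156 characters left out ...]
64, array([348. , 295.3]), array([ 0.6057, -0.2841,  0.    ]))]
blue_case [(0.88, array([354.3, 354.6]), array([ 0.5043, -0.451 ,  0.    ]))]
amber_bottle [(0.75, array([196.4, 183.6]), array([0.4687, 0.4363, 0.    ]))]
glue_bottle [(0.55, array([321.3, 210.7]), array([0.7621, 0.0837, 0.    ]))]
carton [(0.67, array([353.8, 247.1]), array([ 0.7404, -0.124 ,  0.    ]))]
brush [(0.78, array([237.2, 172.5]), array([0.6296, 0.4421, 0.    ]))]
wrist cam centre [0.1597 0.6092 0.373 ]
pan []
cork_mat []
canister []
canister_grip []
red_case []
green_case []
white_case []
blue_case []
amber_bottle [(0.41, array([248.6, 371.4]), array([0.4736, 0.4385, 0.    ]))]
glue_bottle []
carton []
brush []
1.95
```

View pictures.

View pics/scene0.png

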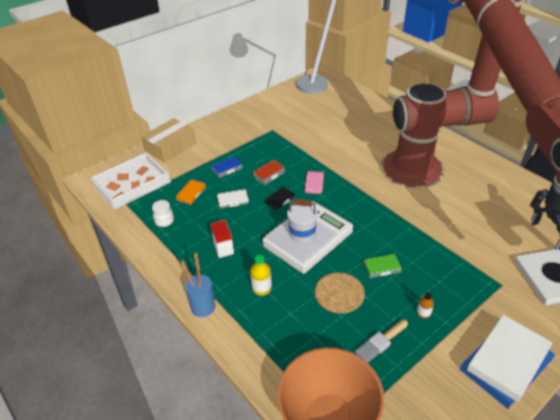

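View pics/side0.png

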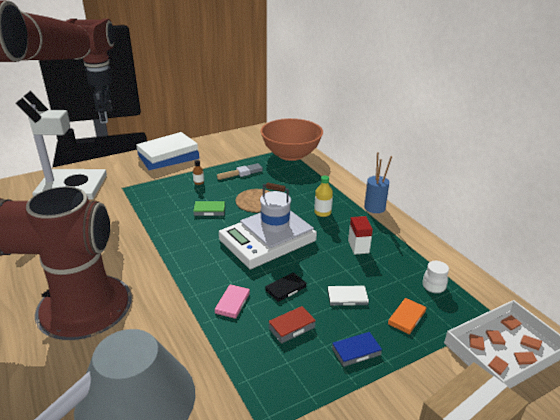

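View pics/wrist0.png

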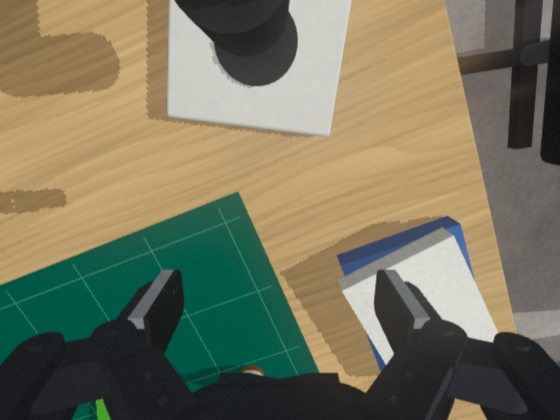

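Run:
```python
import cv2,numpy as np
s=cv2.imread('pics/scene0.png'); d=cv2.imread('pics/side0.png')
a=cv2.resize(s[190:290,240:370],(780,600),interpolation=cv2.INTER_CUBIC); cv2.imwrite('pics/c1.png',a)
b=cv2.resize(d[170:270,210:340],(780,600),interpolation=cv2.INTER_CUBIC); cv2.imwrite('pics/c2.png',b)
```

```text
(no output)
```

View pics/c1.png

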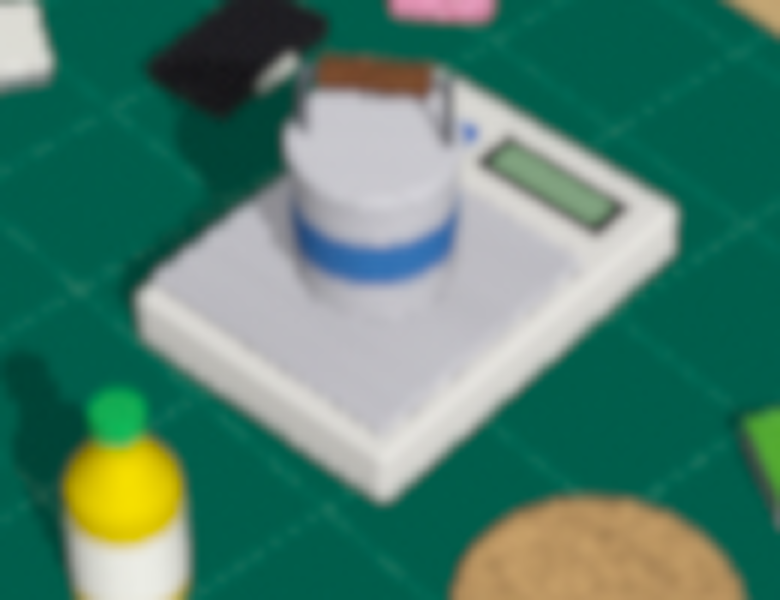

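View pics/c2.png

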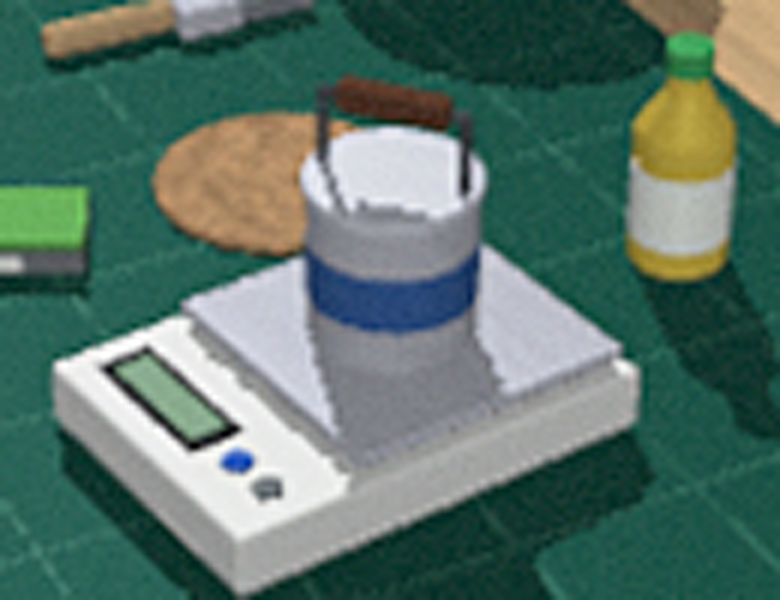

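```bash
cat >> h.py <<'E'
from scipy.optimize import minimize
def box(x,y,yaw,dim,z0):
    c,s=np.cos(yaw),np.sin(yaw); P=[]
    for a in(-.5,.5):
        for b in(-.5,.5):
            for k in(0,1):
                u,v=a*dim[0],b*dim[1]; P.append([x+c*u-s*v,y+s*u+c*v,z0+k*dim[2]])
    return np.array(P)
def sil(C,P,sc=4):
    q=np.array([proj(C,p) for p in P]); h=cv2.convexHull(((q+.5)*sc).astype(np.float32))
    m=np.zeros((420,560),np.uint8); M=np.zeros((420*sc,560*sc),np.uint8)
    cv2.fillConvexPoly(M,h.round().astype(int),255); return cv2.resize(M,(560,420),interpolation=cv2.INTER_AREA)/255.
def fit(views,dim,z0,x0):
    def cost(p):
        return sum(np.abs(sil(C,box(p[0],p[1],p[2],dim,p[3] if len(p)>3 else z0))-m).sum()/m.sum() for C,m in views)
    best=None
    for yaw in np.linspace(0,np.pi,9)[:-1] if x0[2] is None else [x0[2]]:
        r=minimize(cost,[x0[0],x0[1],yaw],method='Nelder-Mead',options=dict(initial_simplex=[[x0[0],x0[1],yaw],[x0[0]+.01,x0[1],yaw],[x0[0],x0[1]+.01,yaw],[x0[0],x0[1],yaw+.15]],maxiter=80,xatol=1e-4,fatol=1e-4))
        if best is None or r.fun<best.fun: best=r
    return best
DIM=dict(red_case=(.096,.056,.026),green_case=(.096,.056,.020),white_case=(.096,.056,.015))
E
cat > b.py <<'E'
from h import *
np.set_printoptions(precision=4,suppress=True)
ims=[];
for n in ['scene','side']:
    o=ctrl.get_obs(); im=ctrl.get_image(n); ims.append((im,cam(im,o)))
A,B=ims[0][1],ims[1][1]
for nm,a,b in [('gripL',(293,202.5),None),('gripR',(312.5,203.3),None)]: print(nm,onz(A,a,.177))
for b in [(266.7,185.8),(285.3,187.8)]: print('side',onz(B,b,.177))
print('grip',tri([(A,(302.7,203)),(B,(276,186.8))]))
for C,L in[(A,[(266.7,238),(303.8,262.5),(336.3,234.7)]),(B,[(240.8,220.8),(313.3,228),(268.3,245.8)])]:
    print('pan',[onz(C,p,.05) for p in L])
guess=dict(red_case=(.42,-.32),green_case=(.448,.25),white_case=(.6,-.285))
for k,g in guess.items():
    V=[]
    for im,C in ims:
        u=proj(C,[*g,.01])
        for d in ctrl.trace(im,k):
            ys,xs=np.nonzero(d['mask'])
            if len(xs)and np.hypot(xs.mean()-u[0],ys.mean()-u[1])<15: V.append((C,d['mask'].astype(float)));break
    print(k,len(V))
    for W in [V]+[[v] for v in V]:
        r=fit(W,DIM[k],0,(*g,None)); print(r.x,r.fun)
print(ctrl.get_obs()['t'])
E
python3 b.py
```

```text
gripL [0.5791 0.0071 0.177 ]
gripR [0.5389 0.0471 0.177 ]
side [0.5399 0.0406 0.177 ]
side [0.5807 0.0065 0.177 ]
grip (array([0.5601, 0.026 , 0.1761]), [array([-0.4987,  0.0991]), array([-0.5177, -0.0945])])
pan [array([ 0.654 , -0.0309,  0.05  ]), array([0.6347, 0.1176, 0.05  ]), array([0.4851, 0.0991, 0.05  ])]
pan [array([0.4772, 0.0867, 0.05  ]), array([ 0.6474, -0.0455,  0.05  ]), array([ 0.4919, -0.0596,  0.05  ])]
red_case 2
[ 0.4202 -0.312   3.2237] 0.12012196911879941
[ 0.4219 -0.312   0.1015] 0.047713913940862385
[ 0.4193 -0.3116  0.0379] 0.04721582900676194
green_case 2
[0.4428 0.2543 2.6544] 0.2640112876490802
[ 0.4437  0.2536 -0.4507] 0.0519592156862745
[ 0.442   0.2602 -0.4418] 0.16663634525975338
white_case 2
[ 0.5996 -0.2865  2.6571] 0.1648185998519115
[ 0.6018 -0.2883 -0.4574] 0.09857304178215788
[ 0.5995 -0.2862 -0.4853] 0.044810387142744046
2.35
```

Run:
```python
from h import *
np.set_printoptions(precision=4,suppress=True)
o=ctrl.get_obs(); im=ctrl.get_image('wrist'); C=cam(im,o)
print(np.array(im['hand_eye'])); R=Rn.from_rotvec(o['tool_rot']).as_matrix(); print(R)
for uv in[(280,0),(280,210),(280,420),(0,210),(560,210)]:
    print(uv,R.T@(onz(C,uv,0)-o['tool_pos']))
print(proj(C,o['tool_pos']), im['fx'])
```

```text
[[ 0.0001 -0.9538 -0.3004  0.0775]
 [ 1.      0.0002 -0.0005 -0.    ]
 [ 0.0006 -0.3004  0.9538 -0.1417]
 [ 0.      0.      0.      1.    ]]
[[-0.9287  0.3707 -0.    ]
 [ 0.3707  0.9287 -0.0001]
 [ 0.     -0.0001 -1.    ]]
(280, 0) [0.1775 0.0013 0.2313]
(280, 210) [-0.04    0.0016  0.2313]
(280, 420) [-0.3665  0.0021  0.2313]
(0, 210) [-0.04   -0.3306  0.2313]
(560, 210) [-0.0399  0.3334  0.2313]
[278.6818 275.2732] 329.7795145837517
```

Call:
carry_out(series=[[0.57, -0.96, 0.09, 0, 0, -0.16, 1], [0.57, -0.96, 0.09, 0, 0, -0.16, 1], [0.57, -0.96, 0.09, 0, 0, -0.16, 1], [0.57, -0.96, 0.09, 0, 0, -0.16, 1], [0.57, -0.96, 0.09, 0, 0, -0.16, 1], [0.57, -0.96, 0.09, 0, 0, -0.16, 1], [0.57, -0.96, 0.09, 0, 0, -0.16, 1], [0.57, -0.96, 0.09, 0, 0, -0.16, 1], [0.57, -0.96, 0.09, 0, 0, -0.16, 1], [0.57, -0.96, 0.09, 0, 0, -0.16, 1], [0.57, -0.96, 0.09, 0, 0, -0.16, 1], [0.57, -0.96, 0.09, 0, 0, -0.16, 1]], grip_force=40)

```text
t: 3.6
tool_pos: [0.4031, 0.2915, 0.2586]
tool_rot: [0.887, 3.014, 0.001]
contact_force: [-0.2, -0.1, -0.3]
opening: 0.0858
```

Call:
carry_out(series=[[0.57, -0.96, 0.09, 0, 0, -0.16, 1], [0.57, -0.96, 0.09, 0, 0, -0.16, 1], [0.57, -0.96, 0.09, 0, 0, -0.16, 1], [0.57, -0.96, 0.09, 0, 0, -0.16, 1], [0.57, -0.96, 0.09, 0, 0, -0.16, 1], [0.57, -0.96, 0.09, 0, 0, -0.16, 1], [0.57, -0.96, 0.09, 0, 0, -0.16, 1], [0.57, -0.96, 0.09, 0, 0, -0.16, 1], [0.57, -0.96, 0.09, 0, 0, -0.16, 1], [0.57, -0.96, 0.09, 0, 0, -0.16, 1], [0.57, -0.96, 0.09, 0, 0, -0.16, 1], [0, 0, 0, 0, 0, 0, 1]])

```text
t: 4.8
tool_pos: [0.5606, 0.026, 0.2833]
tool_rot: [1.152, 2.922, -0.001]
contact_force: [-0.2, -0.1, -0.1]
opening: 0.0855
```

```bash
cat > snap.py <<'E'
import sys,pickle
from h import *
np.set_printoptions(precision=4,suppress=True)
o=ctrl.get_obs(); im=ctrl.get_image('wrist'); n=sys.argv[1]
cv2.imwrite(f'pics/{n}.png',im['frame']); C=cam(im,o); M={}
for k in sys.argv[2:]:
    M[k]=[(d['p'],d['mask']) for d in ctrl.trace(im,k)]
    for p,m in M[k]: ys,xs=np.nonzero(m); print(k,round(p,2),xs.mean().round(1),ys.mean().round(1),len(xs))
pickle.dump((o,C,M),open(f'{n}.pkl','wb')); 
R=Rn.from_rotvec(o['tool_rot']).as_matrix()
print(ctrl.get_obs()['t'],o['tool_pos'],o['tool_rot'],'yaw y deg',np.degrees(np.arctan2(R[1,1],R[0,1])),'tilt',R[2,2],o['opening'],o['contact_force'],o['q'])
E
python3 snap.py w1
```

```text
4.85 [0.5606 0.026  0.2833] [ 1.1525  2.9216 -0.0009] yaw y deg 46.94489826208217 tilt -0.99999948193463 0.08554554587862495 [-0.2441 -0.1262 -0.1325] [-0.0859 -0.1255  1.7005 -0.0008  1.5659 -0.9052]
```

View pics/w1.png

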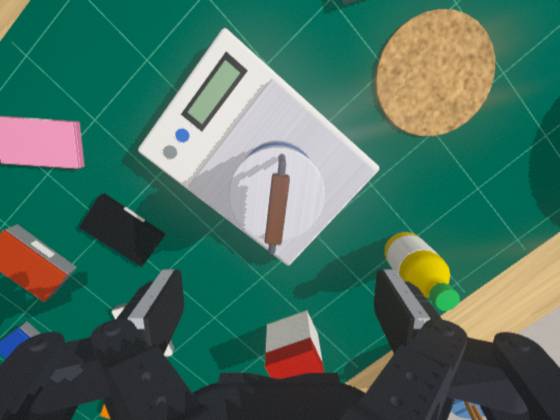

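Run:
```python
from h import *
import pickle
np.set_printoptions(precision=4,suppress=True)
o,C,M=pickle.load(open('w1.pkl','rb'))
a,b=onz(C,(279.5,175),.184),onz(C,(274,243),.177); print('grip',a,b,(a+b)/2,np.degrees(np.arctan2(*(a-b)[1::-1])),np.linalg.norm(a-b))
a,b=onz(C,(282,157),.177),onz(C,(272,250),.177); print(a,b,(a+b)/2,np.degrees(np.arctan2(*(a-b)[1::-1])))
P=[onz(C,p,.05) for p in[(270,80),(377,168),(289,263),(190,184)]]
print(np.array(P),(P[0]+P[2])/2,(P[1]+P[3])/2,[np.linalg.norm(P[i]-P[i-1]) for i in range(4)],[np.degrees(np.arctan2(*(P[i]-P[i-1])[1::-1])) for i in range(4)])
img=cv2.imread('pics/w1.png'); hsv=cv2.cvtColor(img,cv2.COLOR_BGR2HSV)
m=cv2.inRange(hsv,(8,70,80),(25,220,255)); m[:,:370]=0;m[140:]=0; m[:,500:]=0
pts=cv2.findNonZero(m)[:,0]; W=np.array([onz(C,p,.006) for p in pts]); print('mat',W.mean(0),W.min(0),W.max(0),(W.min(0)+W.max(0))/2)
cv2.imwrite('pics/z1.png',cv2.resize(img[60:280,130:390],(780,660))[:600])
```

```text
grip [0.5399 0.0458 0.184 ] [0.579  0.0032 0.177 ] [0.5595 0.0245 0.1805] 132.57313015731467 0.058192638061531986
[0.5322 0.0555 0.177 ] [ 0.5824 -0.0022  0.177 ] [0.5573 0.0266 0.177 ] 130.982648938685
[[ 0.4784  0.0898  0.05  ]
 [ 0.6304  0.1146  0.05  ]
 [ 0.6502 -0.0403  0.05  ]
 [ 0.4967 -0.0559  0.05  ]] [0.5643 0.0247 0.05  ] [0.5635 0.0293 0.05  ] [np.float64(0.1468318339044479), np.float64(0.15394646123365802), np.float64(0.15624465847309432), np.float64(0.1542728270545988)] [np.float64(97.16620992442984), np.float64(9.29613861346916), np.float64(-82.69129945194659), np.float64(-174.20466108728763)]
mat [0.6025 0.2381 0.006 ] [0.5353 0.1664 0.006 ] [0.6738 0.3056 0.006 ] [0.6046 0.236  0.006 ]
```

View pics/z1.png

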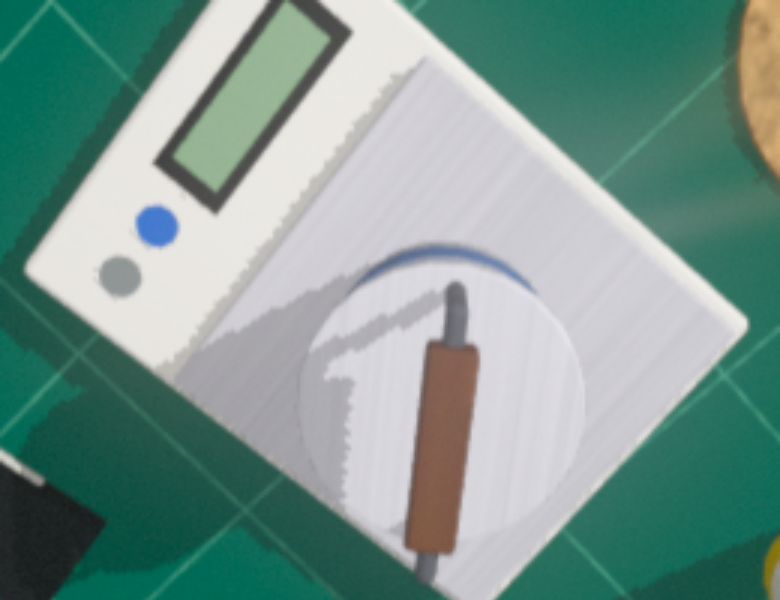

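Call:
carry_out(series=[[-0.06, 0, -1, 0, 0, -0.9, 1], [0, 0, -1, 0, 0, 0, 1], [0, 0, -1, 0, 0, 0, 1], [0, 0, -1, 0, 0, 0, 1], [0, 0, -0.6, 0, 0, 0, 1], [0, 0, -0.4, 0, 0, 0, 0.6], [0, 0, 0, 0, 0, 0, 0], [0, 0, 0, 0, 0, 0, 0], [0, 0, 0, 0, 0, 0, 0], [0, 0, 0, 0, 0, 0, 0]], grip_force=60)

```text
t: 5.85
tool_pos: [0.5586, 0.0281, 0.1596]
tool_rot: [1.277, 2.868, -0.0]
contact_force: [-3.0, -5.9, 7.1]
opening: 0.0129
```

```bash
python3 snap.py w2
```

```text
5.9 [0.5586 0.0281 0.1596] [ 1.2771  2.868  -0.0001] yaw y deg 41.99585884382069 tilt -0.9999978130519723 0.012889864489726737 [-2.9802 -5.908   7.0628] [-0.0824 -0.0495  1.8373 -0.0008  1.3518 -0.8152]
```

View pics/w2.png

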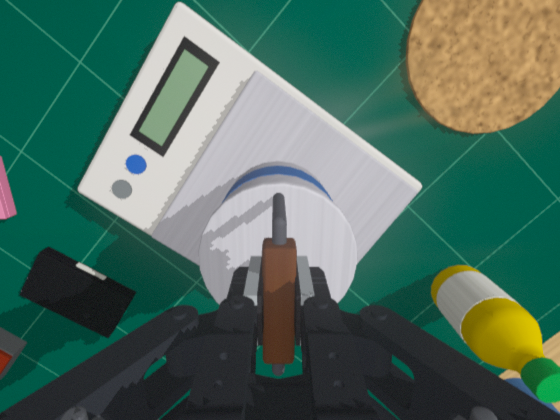

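Call:
carry_out(series=[[0, 0, 0.3, 0, 0, 0, 0], [0, 0, 0.6, 0, 0, 0, 0], [0, 0.2, 0.5, 0, 0, 0, 0], [0.1, 0.5, 0, 0, 0, 0, 0], [0.2, 0.8, 0, 0, 0, 0, 0], [0.2, 0.9, 0, 0, 0, 0, 0], [0.2, 0.9, 0, 0, 0, 0, 0], [0.2, 0.9, 0, 0, 0, 0, 0], [0.2, 0.9, 0, 0, 0, 0, 0], [0.2, 0.9, 0, 0, 0, 0, 0], [0.2, 0.9, 0, 0, 0, 0, 0], [0.2, 0.8, 0, 0, 0, 0, 0]])

```text
t: 7.1
tool_pos: [0.6002, 0.2232, 0.1926]
tool_rot: [-1.276, -2.87, -0.0]
contact_force: [0.4, -0.2, -5.0]
opening: 0.0126
```

```bash
python3 - <<'E'
from h import *
im=ctrl.get_image('scene');cv2.imwrite('pics/s1.png',cv2.resize(im['frame'][180:330,220:420],(800,600)))
im=ctrl.get_image('side');cv2.imwrite('pics/s2.png',cv2.resize(im['frame'][120:270,180:380],(800,600)))
E
python3 snap.py w3
```

```text
7.25 [0.6005 0.2242 0.1928] [-1.2733 -2.8713 -0.0017] yaw y deg 42.17072373807293 tilt -0.9999992021086934 0.01326101686968775 [ 0.3998 -1.6677 -4.7766] [ 0.2407  0.115   1.6119  0.0013  1.4146 -0.4955]
```

View pics/s1.png

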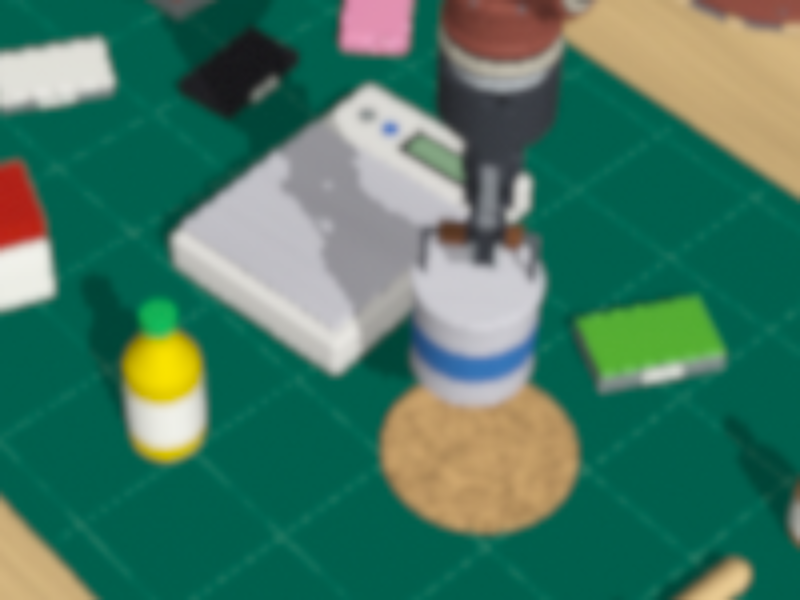

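View pics/s2.png

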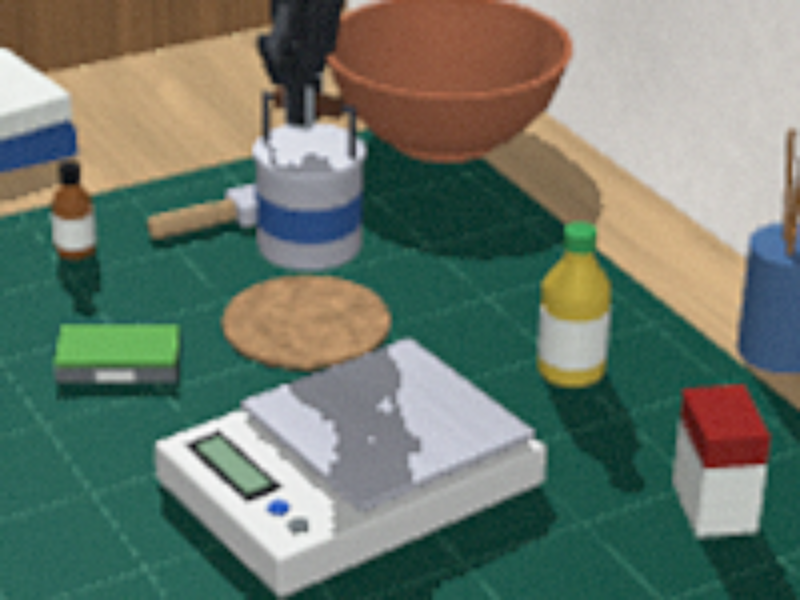

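View pics/w3.png

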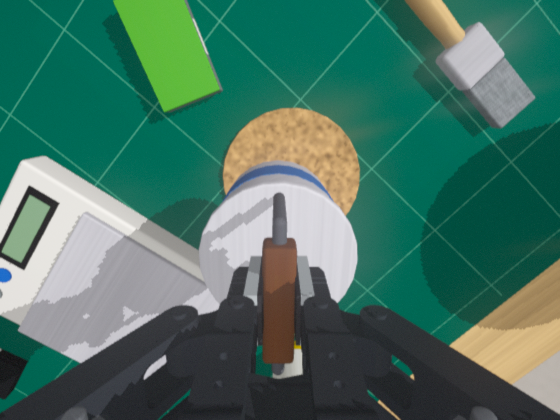

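Run:
```python
from h import *
np.set_printoptions(precision=4,suppress=True)
A=cam(ctrl.get_image('scene'));B=cam(ctrl.get_image('side'))
print(onz(A,(339.9,293.3),.006),onz(B,(256.6,200.5),.006))
# pan corners now: scene crop/4
for C,o,L in[(A,(220,180),[(175,240),(338,352),(447,213)]),(B,(180,120),[(245,405),(405,342),(532,436),(372,507)])]:
    P=[onz(C,(p[0]/4+o[0],p[1]/4+o[1]),.05) for p in L]; print(np.array(P))
```

```text
[0.609 0.244 0.006] [0.601  0.2287 0.006 ]
[[ 0.666  -0.0302  0.05  ]
 [ 0.6472  0.1346  0.05  ]
 [ 0.4912  0.0854  0.05  ]]
[[ 0.4774  0.084   0.05  ]
 [ 0.6242  0.1039  0.05  ]
 [ 0.644  -0.0494  0.05  ]
 [ 0.5013 -0.0695  0.05  ]]
```

Call:
carry_out(series=[[0.1, 0.4, -0.3, 0, 0, 0, 0], [0, 0.08, -0.6, 0, 0, 0, 0], [0, 0, -0.7, 0, 0, 0, 0], [0, 0, -0.6, 0, 0, 0, 0], [0, 0, -0.3, 0, 0, 0, 0], [0, 0, -0.25, 0, 0, 0, 0], [0, 0, -0.15, 0, 0, 0, 0], [0, 0, -0.1, 0, 0, 0, 0], [0, 0, 0, 0, 0, 0, 0]])

```text
t: 8.25
tool_pos: [0.6031, 0.233, 0.1183]
tool_rot: [1.278, 2.87, 0.0]
contact_force: [0.1, -0.3, -5.1]
opening: 0.0126
```

Call:
carry_out(series=[[0, 0.1, -0.08, 0, 0, 0, 0], [0, 0, -0.06, 0, 0, 0, 0], [0, 0, 0, 0, 0, 0, 0]])

```text
t: 8.55
tool_pos: [0.6034, 0.2358, 0.1156]
tool_rot: [1.277, 2.869, 0.002]
contact_force: [-0.8, -0.3, -1.8]
opening: 0.0128
```

Call:
carry_out(series=[[0, 0, -0.03, 0, 0, 0, 0], [0, 0, 0, 0, 0, 0, 0.4], [0, 0, 0, 0, 0, 0, 0.7], [0, 0, 0, 0, 0, 0, 1], [0, 0, 0.4, 0, 0, 0, 1], [0, 0, 1, 0, 0, 0, 1], [0, 0, 1, 0, 0, 0, 1], [0, 0, 1, 0, 0, 0, 1]])

```text
t: 9.35
tool_pos: [0.6031, 0.2354, 0.2005]
tool_rot: [1.278, 2.869, 0.001]
contact_force: [1.2, -0.4, -0.4]
opening: 0.0852
```

```bash
python3 - <<'E'
from h import *
a=ctrl.get_image('scene')['frame'];b=ctrl.get_image('side')['frame']
cv2.imwrite('pics/s3.png',np.hstack([cv2.resize(a[180:330,220:420],(400,300)),cv2.resize(b[120:270,180:380],(400,300))]))
E
python3 snap.py w4
```

```text
9.5 [0.6057 0.2362 0.205 ] [1.2748 2.8631 0.0094] yaw y deg 41.99941822618191 tilt -0.9999534458438378 0.08516722299066856 [-0.2155  0.7089  1.6581] [ 0.2574  0.1213  1.5842 -0.      1.4264 -0.4756]
```

View pics/s3.png

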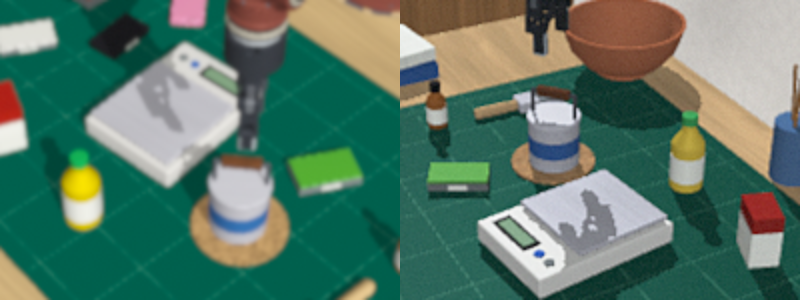

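View pics/w4.png

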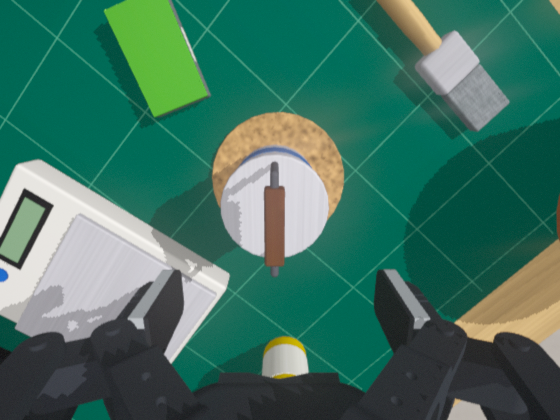

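Call:
carry_out(series=[[-0.32, -0.95, 0.2, 0, 0, 0.4, 1], [-0.32, -0.95, 0.2, 0, 0, 0.4, 1], [-0.32, -0.95, 0.1, 0, 0, 0.4, 1], [-0.32, -0.95, 0, 0, 0, 0.4, 1], [-0.32, -0.95, 0, 0, 0, 0.4, 1], [-0.32, -0.95, 0, 0, 0, 0.4, 1], [-0.32, -0.95, 0, 0, 0, 0.4, 1], [-0.32, -0.95, 0, 0, 0, 0.4, 1], [-0.32, -0.95, 0, 0, 0, 0.4, 1], [-0.32, -0.95, 0, 0, 0, 0.4, 1], [-0.32, -0.95, 0, 0, 0, 0.4, 1], [-0.32, -0.95, 0, 0, 0, 0.4, 1]])

```text
t: 10.7
tool_pos: [0.5058, -0.0503, 0.2098]
tool_rot: [-0.556, -3.09, -0.0]
contact_force: [0.4, -1.1, 0.3]
opening: 0.0852
```

Call:
carry_out(series=[[-0.32, -0.95, 0, 0, 0, 0.4, 1], [-0.32, -0.95, 0, 0, 0, 0.4, 1], [-0.32, -0.95, 0, 0, 0, 0.4, 1], [-0.32, -0.95, 0, 0, 0, 0.4, 1], [-0.32, -0.95, 0, 0, 0, 0.4, 1], [-0.32, -0.95, 0, 0, 0, 0.4, 1], [-0.32, -0.95, 0, 0, 0, 0.4, 1], [-0.32, -0.95, 0, 0, 0, 0.4, 1], [-0.32, -0.95, 0, 0, 0, 0.4, 1], [-0.32, -0.95, 0, 0, 0, 0.4, 1], [-0.32, -0.95, 0, 0, 0, 0.3, 1], [0, 0, 0, 0, 0, 0, 1]])

```text
t: 11.9
tool_pos: [0.4176, -0.3124, 0.2098]
tool_rot: [0.108, -3.138, -0.002]
contact_force: [-0.0, 0.5, 0.1]
opening: 0.0853
```

```bash
python3 snap.py w5 red_case
```

```text
red_case 0.95 277.0 185.9 5191
12.0 [ 0.4176 -0.3124  0.2098] [ 0.1084 -3.1377 -0.0018] yaw y deg 93.95858383389432 tilt -0.9999973684131905 0.08529039958996265 [-0.0061  0.5138  0.0897] [-0.7847 -0.1822  1.873  -0.0007  1.453  -2.4245]
```

View pics/w5.png

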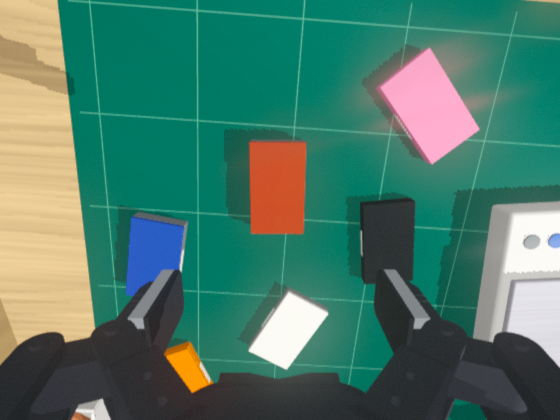

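```bash
cat > fitw.py <<'E'
import sys,pickle
from h import *
np.set_printoptions(precision=4,suppress=True)
n,k,x,y,z0=sys.argv[1],sys.argv[2],*map(float,sys.argv[3:6])
o,C,M=pickle.load(open(n+'.pkl','rb'))
u=proj(C,[x,y,z0+.01]); best=min(M[k],key=lambda d:np.hypot(*(np.argwhere(d[1]).mean(0)[::-1]-u)))
r=fit([(C,best[1].astype(float))],DIM[k],z0,(x,y,None)); print(k,r.x,np.degrees(r.x[2]),r.fun)
print('rel to tcp',r.x[:2]-o['tool_pos'][:2])
E
python3 fitw.py w5 red_case .42 -.312 0
python3 - <<'E'
from h import *
import pickle
np.set_printoptions(precision=4,suppress=True)
o,C,M=pickle.load(open('w5.pkl','rb')); img=cv2.imread('pics/w5.png'); hsv=cv2.cvtColor(img,cv2.COLOR_BGR2HSV)
# red top face
m=cv2.inRange(hsv,(0,150,100),(10,255,255)); m[:120]=0;m[250:]=0;m[:,:230]=0;m[:,330:]=0
r=cv2.minAreaRect(cv2.findNonZero(m)); print('redtop',r)
for z in(.02,.026,.032):
    P=[onz(C,p,z) for p in cv2.boxPoints(r)]; print(z,np.mean(P,0),[np.linalg.norm(P[i]-P[i-1]).round(4) for i in range(4)],[np.degrees(np.arctan2(*(P[i]-P[i-1])[1::-1])).round(1) for i in range(4)])
rw=r[0]
# scene red top
s=cv2.imread('pics/scene0.png');h2=cv2.cvtColor(s,cv2.COLOR_BGR2HSV)
L=[]
for nm,roi in[('scene',(240,150,300,195)),('side',(260,300,330,350))]:
    s=cv2.imread(f'pics/{nm}0.png');h2=cv2.cvtColor(s,cv2.COLOR_BGR2HSV)
    mm=cv2.inRange(h2,(0,110,60),(14,255,255)); z=np.zeros_like(mm); x0,y0,x1,y1=roi; z[y0:y1,x0:x1]=mm[y0:y1,x0:x1]
    c=cv2.minAreaRect(cv2.findNonZero(z)); print(nm,c[0],c[1]); L.append((cam(ctrl.get_image(nm)),np.array(c[0])))
print('tri',tri([(C,np.array(rw))]+L))
# white in wrist
m=cv2.inRange(hsv,(0,0,170),(180,60,255)); m[:285]=0;m[372:]=0;m[:,:240]=0;m[:,335:]=0
r=cv2.minAreaRect(cv2.findNonZero(m)); print('white',r); P=[onz(C,p,.015) for p in cv2.boxPoints(r)]; print(np.mean(P,0),[np.linalg.norm(P[i]-P[i-1]).round(4) for i in range(4)],[np.degrees(np.arctan2(*(P[i]-P[i-1])[1::-1])).round(1) for i in range(4)])
E
```

```text
red_case [ 0.4204 -0.3135  3.2107] 183.95743625607835 0.02431735167578879
rel to tcp [ 0.0029 -0.0011]
redtop ((277.0, 187.49996948242188), (55.99999237060547, 90.99998474121094), 0.0)
0.02 [ 0.4218 -0.3133  0.02  ] [np.float64(0.0603), np.float64(0.0965), np.float64(0.0554), np.float64(0.0965)] [np.float64(-86.1), np.float64(-177.6), np.float64(94.0), np.float64(5.3)]
0.026 [ 0.4204 -0.3133  0.026 ] [np.float64(0.0592), np.float64(0.0948), np.float64(0.0544), np.float64(0.0948)] [np.float64(-86.1), np.float64(-177.6), np.float64(94.0), np.float64(5.3)]
0.032 [ 0.4189 -0.3134  0.032 ] [np.float64(0.0581), np.float64(0.093), np.float64(0.0534), np.float64(0.093)] [np.float64(-86.1), np.float64(-177.6), np.float64(94.0), np.float64(5.3)]
scene (268.5, 169.5) (12.452810287475586, 27.568939208984375)
side (291.54388427734375, 320.5950927734375) (19.975109100341797, 42.11534881591797)
tri (array([ 0.4197, -0.3134,  0.0235]), [array([-0.0341,  0.7134]), array([ 0.205, -0.066]), array([0.0607, 0.2027])])
white ((287.3076477050781, 331.0384521484375), (48.2589225769043, 76.27127838134766), 33.6900634765625)
[ 0.5995 -0.2892  0.015 ] [np.float64(0.0645), np.float64(0.1021), np.float64(0.0598), np.float64(0.1058)] [np.float64(-125.6), np.float64(153.8), np.float64(57.2), np.float64(-23.9)]
```

Call:
carry_out(series=[[0.11, -0.04, -1, 0, 0, 0, 1], [0, 0, -1, 0, 0, 0, 1], [0, 0, -1, 0, 0, 0, 1], [0, 0, -1, 0, 0, 0, 1], [0, 0, -1, 0, 0, 0, 1], [0, 0, -1, 0, 0, 0, 1], [0, 0, -1, 0, 0, 0, 1], [0, 0, -0.7, 0, 0, 0, 1], [0, 0, -0.5, 0, 0, 0, 1], [0, 0, 0, 0, 0, 0, 0.5], [0, 0, 0, 0, 0, 0, 0.3], [0, 0, 0, 0, 0, 0, 0.3]], grip_force=35)

```text
t: 13.3
tool_pos: [0.4228, -0.3126, 0.0079]
tool_rot: [-0.114, 3.138, -0.003]
contact_force: [0.5, 0.3, -2.6]
opening: 0.0553
```

```bash
python3 snap.py w6
```

```text
13.35 [ 0.4228 -0.3126  0.0079] [-0.1138  3.1375 -0.0033] yaw y deg 94.1536547892043 tilt -0.9999957412795801 0.055296014732652235 [ 0.4608  0.255  -2.6061] [-0.7783  0.0705  1.9994 -0.      1.0687 -2.4216]
```

View pics/w6.png

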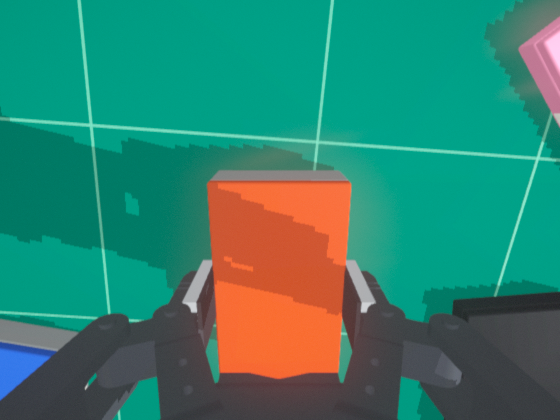

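Call:
carry_out(series=[[0, 0, 0.3, 0, 0, 0, 0.3], [0, 0, 0.8, 0, 0, 0, 0.3], [0, 0, 1, 0, 0, 0, 0.3], [0.2, 0.5, 1, 0, 0, 0.04, 0.3], [0.4, 0.9, 1, 0, 0, 0.04, 0.3], [0.4, 0.95, 0.5, 0, 0, 0.04, 0.3], [0.4, 0.95, 0, 0, 0, 0.04, 0.3], [0.4, 0.95, 0, 0, 0, 0.04, 0.3], [0.4, 0.95, 0, 0, 0, 0.04, 0.3], [0.4, 0.95, 0, 0, 0, 0.04, 0.3], [0.4, 0.95, 0, 0, 0, 0.04, 0.3], [0.4, 0.95, 0, 0, 0, 0.04, 0.3]])

```text
t: 14.55
tool_pos: [0.5068, -0.1095, 0.1219]
tool_rot: [-0.17, 3.137, -0.0]
contact_force: [-0.0, -0.6, -2.7]
opening: 0.0552
```

Call:
carry_out(series=[[0.4, 0.95, 0, 0, 0, 0.04, 0.3], [0.4, 0.95, 0, 0, 0, 0.04, 0.3], [0.4, 0.95, 0, 0, 0, 0.04, 0.3], [0.4, 0.95, 0, 0, 0, 0.04, 0.3], [0.4, 0.9, 0, 0, 0, 0.04, 0.3], [0.2, 0.5, 0, 0, 0, 0.04, 0.3], [0, 0, 0, 0, 0, 0, 0.3]])

```text
t: 15.25
tool_pos: [0.5619, 0.0206, 0.1216]
tool_rot: [-0.211, 3.134, -0.0]
contact_force: [-0.1, -1.2, -2.6]
opening: 0.0556
```

```bash
python3 snap.py w7
```

```text
15.3 [0.5619 0.0206 0.1216] [-0.2109  3.1344 -0.    ] yaw y deg 97.69850015556321 tilt -0.9999999911132588 0.05560700269925468 [-0.0685 -1.2272 -2.6409] [-0.0958 -0.0026  1.8583 -0.      1.2858 -1.8009]
```

View pics/w7.png

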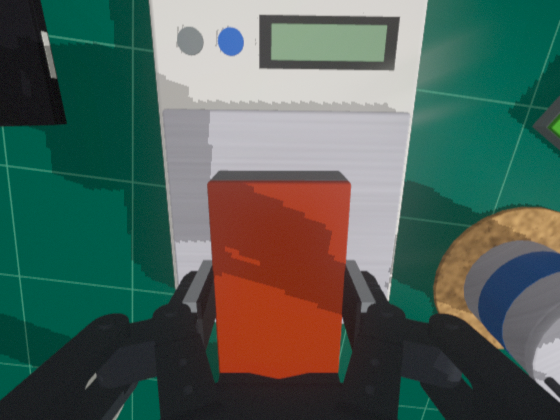

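Run:
```python
from h import *
import pickle
np.set_printoptions(precision=4,suppress=True)
o,C,M=pickle.load(open('w7.pkl','rb'))
a,b=onz(C,(164,110),.05),onz(C,(409,112.5),.05); d=(b-a)[:2];L=np.linalg.norm(d);d/=L; print(a,b,L,'pan y yaw',np.degrees(np.arctan2(d[1],d[0])))
n=np.array([d[1],-d[0]]); print('centre',(a+b)[:2]/2+n*.078)
for k in(.02,.15): pass
# in-hand red: front edge top corners at rows 181; bottom z = tcp-.0079, top +.026
zt=o['tool_pos'][2]-.0079+.026
p,q=onz(C,(210,182),zt),onz(C,(349,182),zt); e=(q-p)[:2]; w=np.linalg.norm(e);e/=w; print(p,q,w,np.degrees(np.arctan2(e[1],e[0])),'case c',(p+q)[:2]/2+np.array([e[1],-e[0]])*.048)
```

```text
[ 0.4968 -0.0595  0.05  ] [0.478  0.0911 0.05  ] 0.15185950736616244 pan y yaw 97.14315320123362
centre [0.5648 0.0255]
[ 0.5161 -0.0118  0.1397] [0.5089 0.0409 0.1397] 0.05319486875084041 97.71034134081545 case c [0.5601 0.021 ]
```

Call:
carry_out(series=[[0.18, 0.2, -0.4, 0, 0, -0.1, 0.3], [0, 0, -0.7, 0, 0, 0, 0.3], [0, 0, -0.6, 0, 0, 0, 0.3], [0, 0, -0.3, 0, 0, 0, 0.3], [0, 0, -0.2, 0, 0, 0, 0.3], [0, 0, -0.15, 0, 0, 0, 0.3], [0, 0, -0.1, 0, 0, 0, 0.3], [0, 0, 0, 0, 0, 0, 0.3]])

```text
t: 16.1
tool_pos: [0.5663, 0.0244, 0.0601]
tool_rot: [-0.192, 3.136, -0.0]
contact_force: [-0.3, -0.1, -2.2]
opening: 0.0553
```

Call:
carry_out(series=[[0, 0.05, -0.06, 0, 0, 0, 0.3], [0, 0, -0.04, 0, 0, 0, 0.3], [0, 0, 0, 0, 0, 0, 0.3]])

```text
t: 16.4
tool_pos: [0.5662, 0.0258, 0.0577]
tool_rot: [-0.192, 3.135, -0.0]
contact_force: [0.4, -0.1, -2.3]
opening: 0.0553
```

Call:
carry_out(series=[[0, 0, -0.04, 0, 0, 0, 0.3], [0, 0, -0.04, 0, 0, 0, 0.3], [0, 0, 0, 0, 0, 0, 0.3]])

```text
t: 16.7
tool_pos: [0.5664, 0.0258, 0.0575]
tool_rot: [0.192, -3.135, 0.0]
contact_force: [-6.3, 1.2, 8.8]
opening: 0.0549
```

Call:
carry_out(series=[[0, 0, 0.04, 0, 0, 0, 0.3], [0, 0, 0, 0, 0, 0, 0.75], [0, 0, 0, 0, 0, 0, 1], [0, 0, 0.1, 0, 0, 0, 1], [0, 0, 0.6, 0, 0, 0, 1], [0, 0, 1, 0, 0, 0, 1], [0, 0, 1, 0, 0, 0, 1], [0, 0, 1, 0, 0, 0, 1], [0, 0, 1, 0, 0, 0, 1], [0, 0, 1, 0, 0, 0, 1], [0, 0, 0.5, 0, 0, 0, 1], [0, 0, 0, 0, 0, 0, 1]])

```text
t: 17.9
tool_pos: [0.5677, 0.0256, 0.215]
tool_rot: [-0.191, 3.13, -0.001]
contact_force: [-0.3, -0.4, 0.1]
opening: 0.085
```

```bash
python3 snap.py w8 red_case;python3 fitw.py w8 red_case .5645 .026 0.05
```

```text
red_case 0.92 278.9 189.4 6814
18.0 [0.5677 0.0256 0.215 ] [-0.1914  3.1301 -0.0013] yaw y deg 96.99975796071493 tilt -0.9999839807763665 0.08502453960853876 [-0.3471 -0.358   0.0508] [-0.0859 -0.0752  1.7672 -0.      1.4439 -1.7789]
red_case [0.5651 0.0255 0.1133] 6.490260890394274 0.026546844155918896
rel to tcp [-0.0026 -0.0001]
```

View pics/w8.png

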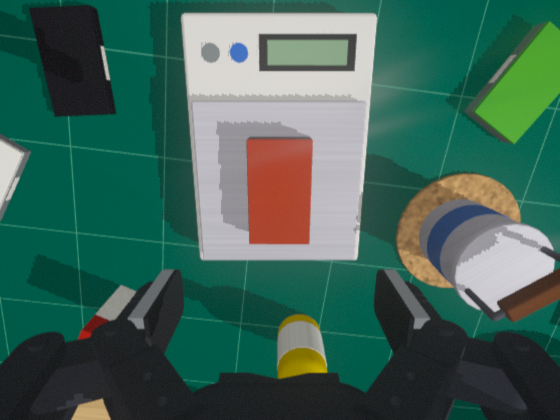

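Call:
carry_out(series=[[-0.5, 0.91, 0, 0, 0, -0.57, 1], [-0.5, 0.91, 0, 0, 0, -0.57, 1], [-0.5, 0.91, 0, 0, 0, -0.57, 1], [-0.5, 0.91, 0, 0, 0, -0.57, 1], [-0.5, 0.91, 0, 0, 0, -0.57, 1], [-0.5, 0.91, 0, 0, 0, -0.57, 1], [-0.5, 0.91, 0, 0, 0, -0.57, 1], [-0.5, 0.91, 0, 0, 0, -0.57, 1], [-0.5, 0.91, 0, 0, 0, -0.57, 1], [-0.5, 0.91, 0, 0, 0, -0.57, 1], [0, 0, 0, 0, 0, 0, 1]])

```text
t: 19.1
tool_pos: [0.439, 0.2547, 0.2093]
tool_rot: [-0.692, -3.061, 0.002]
contact_force: [-0.1, -0.1, 0.1]
opening: 0.0853
```

```bash
python3 snap.py w9 green_case;python3 fitw.py w9 green_case .443 .254 0
python3 - <<'E'
from h import *
import pickle
o,C,M=pickle.load(open('w8.pkl','rb'))
P=np.array([onz(C,p,.05) for p in[(193,101),(367,103),(356,260),(202,262)]]);print(P,P.mean(0))
E
```

```text
green_case 0.72 280.0 187.2 5007
19.2 [0.439  0.2547 0.2093] [-0.6923 -3.0606  0.0024] yaw y deg 64.51031605233396 tilt -0.9999922263978658 0.08534452006080123 [-0.1382 -0.051   0.1425] [ 0.3786 -0.2166  1.9034  0.0008  1.4587 -0.7474]
green_case [ 0.4439  0.2531 -0.4778] -27.378329601414308 0.0190125980490059
rel to tcp [ 0.005  -0.0016]
[[ 0.49655714 -0.05916835  0.05      ]
 [ 0.47949872  0.09345032  0.05      ]
 [ 0.63120973  0.11336974  0.05      ]
 [ 0.65286694 -0.04317628  0.05      ]] [0.56503313 0.02611886 0.05      ]
```

View pics/w9.png

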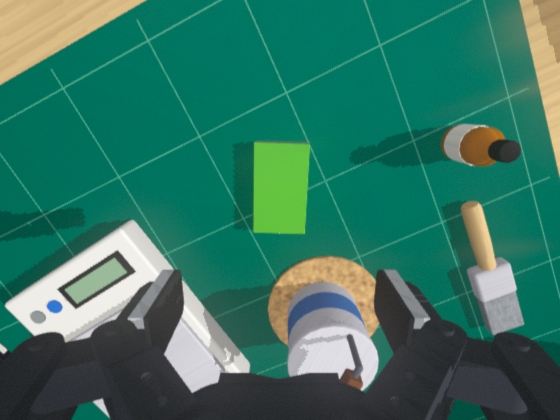

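Run:
```python
from h import *
import pickle
np.set_printoptions(precision=4,suppress=True)
o,C,M=pickle.load(open('w9.pkl','rb'))
def c(f,roi):
    s=cv2.imread(f);h=cv2.cvtColor(s,cv2.COLOR_BGR2HSV);m=cv2.inRange(h,(45,150,110),(65,255,255));z=np.zeros_like(m);x0,y0,x1,y1=roi;z[y0:y1,x0:x1]=m[y0:y1,x0:x1]
    r=cv2.minAreaRect(cv2.findNonZero(z));print(f,r);return np.array(r[0])
L=[(C,c('pics/w9.png',(240,120,330,250)))]
for n,roi in[('scene',(355,245,410,285)),('side',(185,195,235,225))]: L.append((cam(ctrl.get_image(n)),c(f'pics/{n}0.png',roi)))
print(tri(L))
```

```text
pics/w9.png ((280.2162170410156, 187.7972869873047), (55.293819427490234, 89.46958923339844), 1.8476102352142334)
pics/scene0.png ((382.0415954589844, 262.6996765136719), (14.929450988769531, 32.6734733581543), 78.2317123413086)Traceback (most recent call last):
  File "<stdin>", line 9, in <module>
  File "<stdin>", line 7, in c
cv2.error: OpenCV(4.12.0) /io/opencv/modules/imgproc/src/convhull.cpp:143: error: (-215:Assertion failed) total >= 0 && (depth == CV_32F || depth == CV_32S) in function 'convexHull'
```

Call:
carry_out(series=[[0.2, -0.06, -1, 0, 0, -0.33, 1], [0, 0, -1, 0, 0, 0, 1], [0, 0, -1, 0, 0, 0, 1], [0, 0, -1, 0, 0, 0, 1], [0, 0, -1, 0, 0, 0, 1], [0, 0, -1, 0, 0, 0, 1], [0, 0, -1, 0, 0, 0, 1], [0, 0, -0.8, 0, 0, 0, 1], [0, 0, -0.5, 0, 0, 0, 1], [0, 0, 0, 0, 0, 0, 0.5], [0, 0, 0, 0, 0, 0, 0.3], [0, 0, 0, 0, 0, 0, 0.3]])

```text
t: 20.5
tool_pos: [0.4476, 0.2521, 0.0056]
tool_rot: [0.748, 3.049, 0.003]
contact_force: [0.5, -1.0, -0.2]
opening: 0.0549
```

```bash
python3 snap.py w10
```

```text
20.55 [0.4476 0.2521 0.0056] [0.7477 3.0488 0.0026] yaw y deg 62.442204428321375 tilt -0.9999956698257619 0.054854316869232644 [ 0.467  -0.9907 -0.2382] [ 0.3679  0.047   2.0287 -0.0001  1.0629 -0.7219]
```

View pics/w10.png

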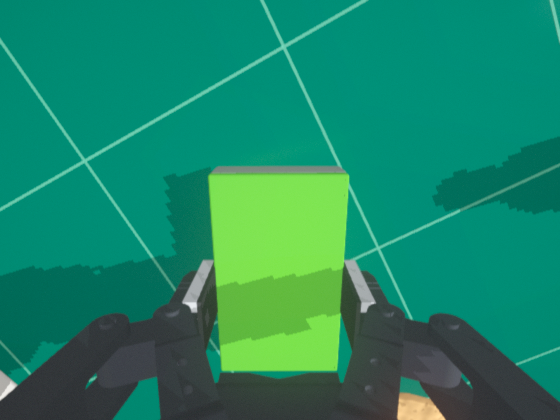

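```bash
cat > inh.py <<'E'
from h import *
import pickle
np.set_printoptions(precision=4,suppress=True)
def inh(n,P,zt):
    o,C,M=pickle.load(open(n+'.pkl','rb')); R=Rn.from_rotvec(o['tool_rot']).as_matrix()
    W=np.array([onz(C,p,zt) for p in P]); d=W.mean(0)-o['tool_pos']
    l=[np.linalg.norm(W[i]-W[i-1]).round(4) for i in range(4)]
    e=W[1]-W[0]; print(n,'world c',W.mean(0),'tool offset',(R.T@d)[:2],'sides',l,'yaw y',np.degrees(np.arctan2(e[1],e[0])), 'far edge tool x',(R.T@((W[0]+W[1])/2-o['tool_pos']))[0])
E
python3 - <<'E'
from inh import *
inh('w6',[(209,182),(350,182),(341,374),(218,374)],.026)
inh('w10',[(210,174),(348,174),(340,371),(221,371)],.020)
o,C,M=pickle.load(open('w8.pkl','rb'))
W=np.array([onz(C,p,.076) for p in [(247,138),(312,138),(310,244.5),(248.5,244.5)]]);print(W,W.mean(0),[np.linalg.norm(W[i]-W[i-1]) for i in range(4)])
E
```

```text
w6 world c [ 0.4186 -0.3122  0.026 ] tool offset [0.0041 0.0007] sides [np.float64(0.0915), np.float64(0.0539), np.float64(0.0914), np.float64(0.0573)] yaw y 94.19371795288446 far edge tool x 0.04981651048723553
w10 world c [0.4439 0.2544 0.02  ] tool offset [0.0044 0.0004] sides [np.float64(0.0956), np.float64(0.054), np.float64(0.0957), np.float64(0.057)] yaw y 62.42757366398578 far edge tool x 0.05218516228623009
[[ 0.5199 -0.0067  0.076 ]
 [ 0.5133  0.0471  0.076 ]
 [ 0.6089  0.06    0.076 ]
 [ 0.6159  0.0036  0.076 ]] [0.5645 0.026  0.076 ] [np.float64(0.0965443866051464), np.float64(0.05421102500036994), np.float64(0.09650583997253856), np.float64(0.056788665548428104)]
```

Call:
carry_out(series=[[0, 0, 0.3, 0, 0, 0, 0.3], [0, 0, 0.8, 0, 0, 0, 0.3], [0, 0, 1, 0, 0, 0, 0.3], [0.2, -0.3, 1, 0, 0, 0.3, 0.3], [0.4, -0.7, 1, 0, 0, 0.5, 0.3], [0.4, -0.8, 1, 0, 0, 0.6, 0.3], [0.4, -0.8, 0.7, 0, 0, 0.6, 0.3], [0.4, -0.8, 0, 0, 0, 0.6, 0.3], [0.5, -0.9, 0, 0, 0, 0.6, 0.3], [0.5, -0.9, 0, 0, 0, 0.6, 0.3], [0.5, -0.9, 0, 0, 0, 0.6, 0.3], [0.5, -0.9, 0, 0, 0, 0.6, 0.3]])

```text
t: 21.75
tool_pos: [0.5416, 0.0758, 0.15]
tool_rot: [-0.034, 3.14, 0.0]
contact_force: [0.8, 0.3, -0.9]
opening: 0.055
```

Call:
carry_out(series=[[0.4, -0.8, 0, 0, 0, 0.5, 0.3], [0.4, -0.8, 0, 0, 0, 0.5, 0.3], [0.2, -0.4, 0, 0, 0, 0.1, 0.3], [0, 0, 0, 0, 0, 0, 0.3], [0, 0, 0, 0, 0, 0, 0.3]])

```text
t: 22.25
tool_pos: [0.5659, 0.0272, 0.1492]
tool_rot: [0.202, -3.135, -0.001]
contact_force: [0.0, -0.2, -1.8]
opening: 0.0546
```

```bash
python3 snap.py w11
```

```text
22.3 [0.5659 0.0272 0.1492] [ 0.2019 -3.1349 -0.0008] yaw y deg 97.3681040645836 tilt -0.9999998478873469 0.05460397878810813 [ 0.0212 -0.1856 -1.8211] [-0.0835 -0.021   1.8276  0.0005  1.3352 -1.783 ]
```

View pics/w11.png

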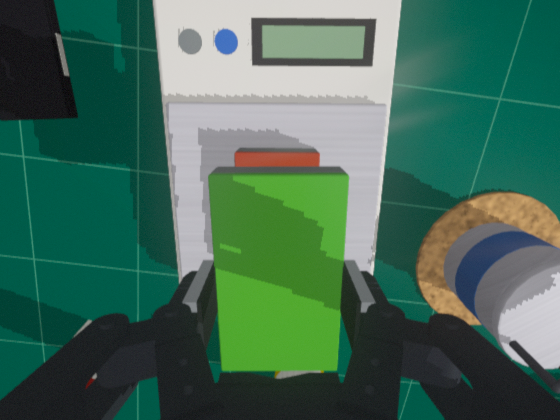

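Call:
carry_out(series=[[0.11, -0.04, -0.4, 0, 0, -0.07, 0.3], [0, 0, -0.7, 0, 0, 0, 0.3], [0, 0, -0.6, 0, 0, 0, 0.3], [0, 0, -0.3, 0, 0, 0, 0.3], [0, 0, -0.2, 0, 0, 0, 0.3], [0, 0, -0.15, 0, 0, 0, 0.3], [0, 0, -0.1, 0, 0, 0, 0.3], [0, 0, 0, 0, 0, 0, 0.3], [0, 0, 0, 0, 0, 0, 0.3]])

```text
t: 23.2
tool_pos: [0.5693, 0.0256, 0.0883]
tool_rot: [-0.192, 3.135, -0.0]
contact_force: [-0.8, 0.4, -1.7]
opening: 0.055
```

```bash
python3 snap.py w12
```

```text
23.25 [0.5693 0.0256 0.0883] [-0.1917  3.1348 -0.0002] yaw y deg 96.99905401417108 tilt -0.9999995830506276 0.054969711499735716 [-0.7975  0.3801 -1.6934] [-0.0856  0.054   1.8611 -0.      1.2256 -1.7785]
```

View pics/w12.png

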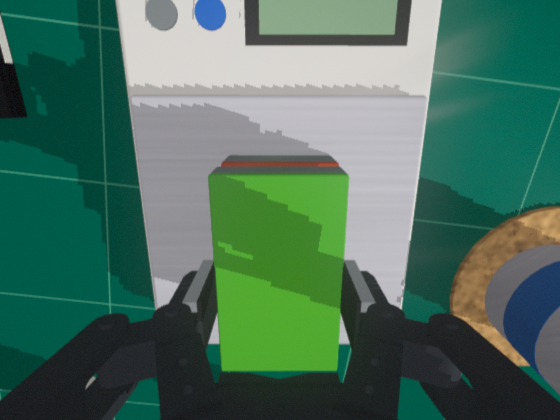

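Call:
carry_out(series=[[-0.02, 0.02, -0.12, 0, 0, 0, 0.3], [0, 0, -0.08, 0, 0, 0, 0.3], [0, 0, -0.04, 0, 0, 0, 0.3], [0, 0, 0, 0, 0, 0, 0.3]])

```text
t: 23.65
tool_pos: [0.5682, 0.0262, 0.0814]
tool_rot: [0.192, -3.135, -0.0]
contact_force: [-0.1, 0.3, -1.5]
opening: 0.0547
```

Call:
carry_out(series=[[0, 0, -0.03, 0, 0, 0, 0.3], [0, 0, 0, 0, 0, 0, 0.3]])

```text
t: 23.85
tool_pos: [0.5686, 0.0262, 0.0812]
tool_rot: [-0.192, 3.135, -0.0]
contact_force: [-0.1, -0.2, -1.4]
opening: 0.055
```

Call:
carry_out(series=[[0, 0, -0.03, 0, 0, 0, 0.3], [0, 0, 0, 0, 0, 0, 0.3]])

```text
t: 24.05
tool_pos: [0.5686, 0.0262, 0.0811]
tool_rot: [-0.192, 3.136, 0.0]
contact_force: [-3.0, 0.6, 4.7]
opening: 0.055
```

Call:
carry_out(series=[[0, 0, 0.02, 0, 0, 0, 0.3], [0, 0, 0, 0, 0, 0, 0.75], [0, 0, 0, 0, 0, 0, 1], [0, 0, 0.1, 0, 0, 0, 1], [0, 0, 0.6, 0, 0, 0, 1], [0, 0, 1, 0, 0, 0, 1], [0, 0, 1, 0, 0, 0, 1], [0, 0, 1, 0, 0, 0, 1], [0, 0, 1, 0, 0, 0, 1], [0, 0, 1, 0, 0, 0, 1], [0, 0, 0, 0, 0, 0, 1], [0, 0, 0, 0, 0, 0, 1]])

```text
t: 25.25
tool_pos: [0.5689, 0.0262, 0.2246]
tool_rot: [-0.192, 3.133, -0.0]
contact_force: [0.3, -0.3, 0.0]
opening: 0.0853
```

```bash
python3 snap.py w13 green_case;python3 fitw.py w13 green_case .5646 .0257 0.076
python3 - <<'E'
from h import *
a=ctrl.get_image('scene')['frame'];b=ctrl.get_image('side')['frame']
cv2.imwrite('pics/s4.png',np.hstack([cv2.resize(a[190:290,240:360],(400,333),interpolation=2),cv2.resize(b[180:280,210:330],(400,333),interpolation=2)]))
E
```

```text
green_case 0.85 278.6 191.3 7332
25.35 [0.5689 0.0262 0.2246] [-0.1918  3.1334 -0.0005] yaw y deg 97.00550492096623 tilt -0.9999971491644262 0.08532304987867087 [ 0.2581 -0.2746  0.0005] [-0.0846 -0.0764  1.7521  0.      1.4635 -1.7777]
green_case [0.5647 0.0258 3.2671] 187.1898230965828 0.021085651936715764
rel to tcp [-0.0042 -0.0004]
```

View pics/w13.png

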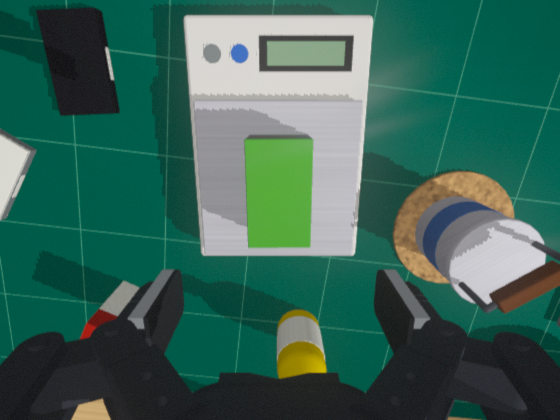

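View pics/s4.png

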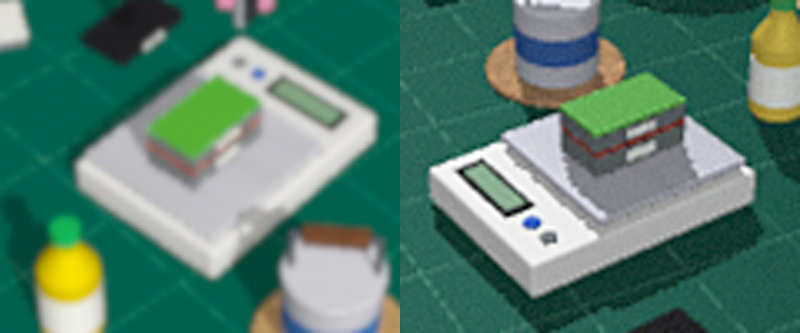

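Call:
carry_out(series=[[0.1, -0.9, 0, 0, 0, -0.45, 1], [0.1, -0.97, 0, 0, 0, -0.45, 1], [0.1, -0.97, 0, 0, 0, -0.45, 1], [0.1, -0.97, 0, 0, 0, -0.45, 1], [0.1, -0.97, 0, 0, 0, -0.45, 1], [0.1, -0.97, 0, 0, 0, -0.45, 1], [0.1, -0.97, 0, 0, 0, -0.45, 1], [0.1, -0.97, 0, 0, 0, -0.45, 1], [0.1, -0.97, 0, 0, 0, -0.45, 1], [0.1, -0.97, 0, 0, 0, -0.45, 1], [0.1, -0.97, 0, 0, 0, -0.45, 1], [0.1, -0.97, 0, 0, 0, -0.45, 1]])

```text
t: 26.65
tool_pos: [0.5979, -0.2638, 0.2217]
tool_rot: [-0.654, -3.07, -0.001]
contact_force: [0.3, -0.0, 0.1]
opening: 0.0856
```

Call:
carry_out(series=[[0, -0.9, -0.4, 0, 0, -0.45, 1], [0, 0, -0.2, 0, 0, 0, 1], [0, 0, 0, 0, 0, 0, 1]])

```text
t: 26.95
tool_pos: [0.5973, -0.2852, 0.2053]
tool_rot: [-0.72, -3.053, -0.003]
contact_force: [-0.1, 0.4, -0.5]
opening: 0.0848
```

```bash
python3 snap.py w14 white_case;python3 fitw.py w14 white_case .6 -.287 0
```

```text
white_case 0.77 276.6 187.1 4927
white_case 0.76 321.2 33.9 5291
white_case 0.71 216.3 300.1 3554
27.05 [ 0.5973 -0.2852  0.2053] [-0.7204 -3.0534 -0.003 ] yaw y deg 63.44758443513016 tilt -0.9999886048961493 0.08480220330752565 [-0.0513  0.3775 -0.461 ] [-0.558   0.1572  1.5442  0.0004  1.4449 -1.6654]
white_case [ 0.6003 -0.289   2.6765] 153.35311341701242 0.016415350390206824
rel to tcp [ 0.0031 -0.0038]
```

View pics/w14.png

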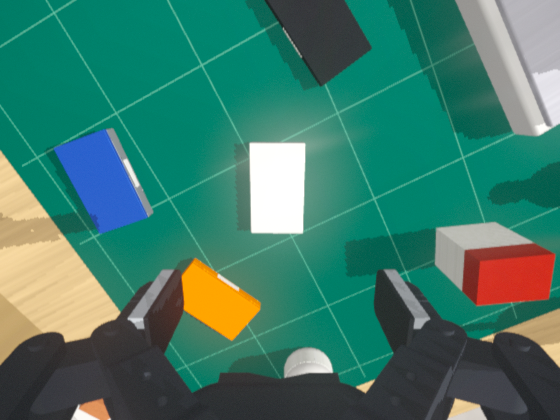

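Call:
carry_out(series=[[0.02, -0.1, -1, 0, 0, 0, 1], [0, 0, -1, 0, 0, 0, 1], [0, 0, -1, 0, 0, 0, 1], [0, 0, -1, 0, 0, 0, 1], [0, 0, -1, 0, 0, 0, 1], [0, 0, -1, 0, 0, 0, 1], [0, 0, -1, 0, 0, 0, 1], [0, 0, -0.8, 0, 0, 0, 1], [0, 0, -0.5, 0, 0, 0, 1], [0, 0, 0, 0, 0, 0, 1]])

```text
t: 28.05
tool_pos: [0.5978, -0.2865, -0.0012]
tool_rot: [-0.718, -3.055, -0.002]
contact_force: [0.4, -0.2, 0.9]
opening: 0.0853
```

```bash
python3 snap.py w15
```

```text
28.1 [ 0.5978 -0.2865 -0.0012] [-0.7182 -3.0548 -0.002 ] yaw y deg 63.53987778695995 tilt -0.9999929075750461 0.08527853199185316 [ 0.4121 -0.1558  0.8629] [-0.5592  0.3741  1.6568  0.0001  1.1144 -1.6682]
```

View pics/w15.png

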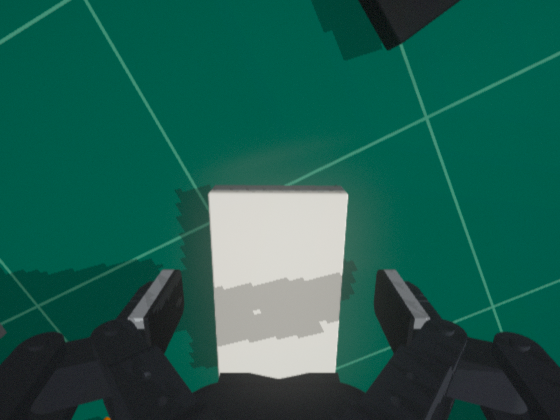

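Call:
carry_out(series=[[0.02, -0.05, 0, 0, 0, 0, 0.6], [0, 0, 0, 0, 0, 0, 0.3], [0, 0, 0, 0, 0, 0, 0.3], [0, 0, 0, 0, 0, 0, 0.3]], grip_force=30)

```text
t: 28.5
tool_pos: [0.6008, -0.2901, 0.0029]
tool_rot: [0.72, 3.055, -0.001]
contact_force: [-1.1, 1.1, 6.5]
opening: 0.0547
```

```bash
python3 snap.py w16
```

```text
28.55 [ 0.6008 -0.2901  0.0029] [ 0.7199  3.0547 -0.0015] yaw y deg 63.479045680308 tilt -0.9999943306930584 0.05472666731306937 [-1.1238  1.088   6.5464] [-0.5614  0.3729  1.6503  0.0002  1.115  -1.6694]
```

View pics/w16.png

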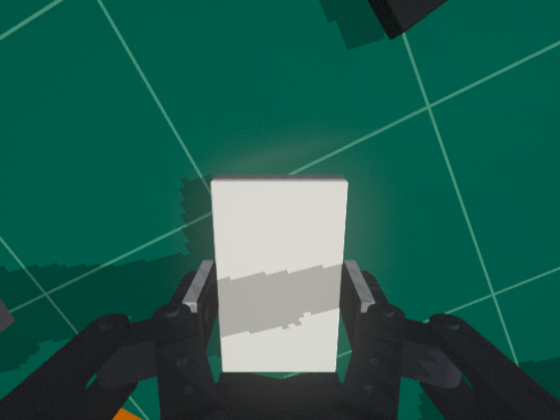

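Call:
carry_out(series=[[0, 0, 0, 0, 0, 0, 0.7], [0, 0, 0.16, 0, 0, 0, 0.7], [0, 0, 0, 0, 0, 0, 0.7], [0, 0, 0, 0, 0, 0, 0.3], [0, 0, 0, 0, 0, 0, 0.3], [0, 0, 0, 0, 0, 0, 0.3], [0, 0, 0, 0, 0, 0, 0.3]])

```text
t: 29.25
tool_pos: [0.5996, -0.2895, 0.0052]
tool_rot: [0.72, 3.057, -0.0]
contact_force: [-0.6, -0.4, 4.8]
opening: 0.055
```

```bash
python3 snap.py w17
```

```text
29.3 [ 0.5996 -0.2895  0.0052] [ 0.7204  3.0575 -0.0004] yaw y deg 63.484013800487304 tilt -0.9999998920119222 0.05504963700519481 [-0.6416 -0.4476  4.8123] [-0.5614  0.3689  1.6511 -0.0001  1.1212 -1.6694]
```

View pics/w17.png

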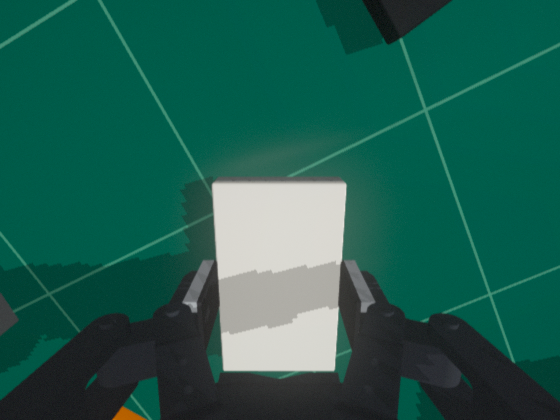

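Run:
```python
from inh import *
inh('w17',[(213,182),(346,182),(337,371),(223,371)],.015)
inh('w10',[(210,174),(348,174),(340,371),(221,371)],.020)
o,C,M=pickle.load(open('w17.pkl','rb')); R=Rn.from_rotvec(o['tool_rot']).as_matrix()
print('fit-based offset',R.T@(np.array([.6003,-.289,0])-o['tool_pos']))
```

```text
w17 world c [ 0.5997 -0.2891  0.015 ] tool offset [0.0001 0.0004] sides [np.float64(0.0957), np.float64(0.0543), np.float64(0.0956), np.float64(0.0565)] yaw y 63.497484896242185 far edge tool x 0.04795748275606344
w10 world c [0.4439 0.2544 0.02  ] tool offset [0.0044 0.0004] sides [np.float64(0.0956), np.float64(0.054), np.float64(0.0957), np.float64(0.057)] yaw y 62.42757366398578 far edge tool x 0.05218516228623009
fit-based offset [-0.0004  0.0008  0.0052]
```

Call:
carry_out(series=[[0, 0, 0.3, 0, 0, 0, 0.3], [0, 0, 0.8, 0, 0, 0, 0.3], [0, 0, 1, 0, 0, 0, 0.3], [0, 0.3, 1, 0, 0, 0.3, 0.3], [-0.1, 0.7, 1, 0, 0, 0.45, 0.3], [-0.1, 0.9, 1, 0, 0, 0.45, 0.3], [-0.1, 0.95, 1, 0, 0, 0.45, 0.3], [-0.1, 0.95, 0.3, 0, 0, 0.45, 0.3], [-0.1, 0.95, 0, 0, 0, 0.45, 0.3], [-0.1, 0.95, 0, 0, 0, 0.45, 0.3], [-0.1, 0.95, 0, 0, 0, 0.45, 0.3], [-0.1, 0.95, 0, 0, 0, 0.45, 0.3]])

```text
t: 30.5
tool_pos: [0.5787, -0.0981, 0.1642]
tool_rot: [-0.111, -3.138, -0.001]
contact_force: [0.1, -0.3, -1.8]
opening: 0.0545
```

Call:
carry_out(series=[[-0.1, 0.95, 0, 0, 0, 0.45, 0.3], [-0.1, 0.95, 0, 0, 0, 0.45, 0.3], [-0.1, 0.95, 0, 0, 0, 0.45, 0.3], [-0.1, 0.9, 0, 0, 0, 0.3, 0.3], [-0.1, 0.8, 0, 0, 0, 0.3, 0.3], [-0.1, 0.4, 0, 0, 0, 0.1, 0.3], [0, 0, 0, 0, 0, 0, 0.3], [0, 0, 0, 0, 0, 0, 0.3]])

```text
t: 31.3
tool_pos: [0.5643, 0.024, 0.1646]
tool_rot: [0.207, -3.134, 0.001]
contact_force: [0.6, -1.0, -1.8]
opening: 0.055
```

```bash
python3 snap.py w18
```

```text
31.35 [0.5643 0.024  0.1646] [ 0.2069 -3.1344  0.0007] yaw y deg 97.55326889149096 tilt -0.9999998329744813 0.05497329034910229 [ 0.5857 -0.9596 -1.7877] [-0.0889 -0.0395  1.8189 -0.0005  1.3624 -1.7914]
```

View pics/w18.png

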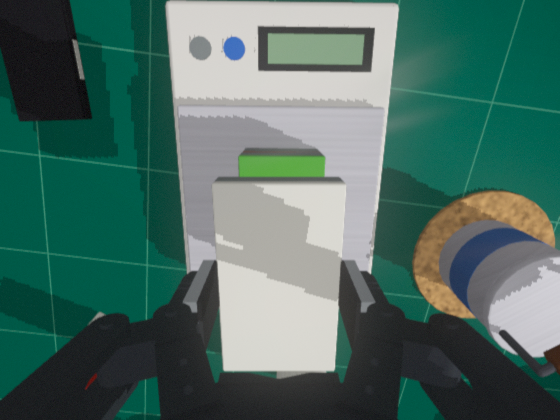

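Call:
carry_out(series=[[0, 0.06, -0.4, 0, 0, -0.09, 0.3], [0, 0, -0.6, 0, 0, 0, 0.3], [0, 0, -0.5, 0, 0, 0, 0.3], [0, 0, -0.3, 0, 0, 0, 0.3], [0, 0, -0.2, 0, 0, 0, 0.3], [0, 0, -0.15, 0, 0, 0, 0.3], [0, 0, -0.1, 0, 0, 0, 0.3], [0, 0, 0, 0, 0, 0, 0.3], [0, 0, 0, 0, 0, 0, 0.3]])

```text
t: 32.25
tool_pos: [0.5648, 0.0259, 0.109]
tool_rot: [-0.193, 3.135, -0.0]
contact_force: [0.3, 0.2, -0.7]
opening: 0.055
```

```bash
python3 snap.py w19
```

```text
32.3 [0.5648 0.0259 0.109 ] [-0.1935  3.1348 -0.0002] yaw y deg 97.06344571867386 tilt -0.9999996285172146 0.054950013730793425 [ 0.2813  0.1973 -0.7182] [-0.0857  0.0186  1.8597 -0.      1.2625 -1.7798]
```

View pics/w19.png

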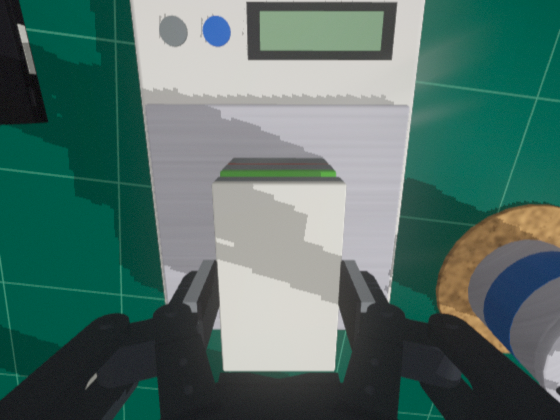

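Well aligned over the pile; lowering the last 8 mm in small steps.

Call:
carry_out(series=[[0, 0, -0.14, 0, 0, 0, 0.3], [0, 0, -0.1, 0, 0, 0, 0.3], [0, 0, -0.04, 0, 0, 0, 0.3], [0, 0, 0, 0, 0, 0, 0.3], [0, 0, 0, 0, 0, 0, 0.3]])

```text
t: 32.8
tool_pos: [0.5645, 0.0259, 0.1015]
tool_rot: [-0.193, 3.136, -0.0]
contact_force: [0.1, 0.1, -0.9]
opening: 0.0548
```

Call:
carry_out(series=[[0, 0, -0.03, 0, 0, 0, 0.3], [0, 0, 0, 0, 0, 0, 0.3]])

```text
t: 33.0
tool_pos: [0.5646, 0.026, 0.1012]
tool_rot: [-0.193, 3.135, -0.0]
contact_force: [-0.8, -0.2, 1.3]
opening: 0.055
```

Contact (force changed sign at the expected height). Release and rise.

Call:
carry_out(series=[[0, 0, 0, 0, 0, 0, 0.75], [0, 0, 0, 0, 0, 0, 1], [0, 0, 0, 0, 0, 0, 1], [0, 0, 0.2, 0, 0, 0, 1], [0, 0, 0.6, 0, 0, 0, 1], [0, 0, 1, 0, 0, 0, 1], [0, 0, 1, 0, 0, 0, 1], [0, 0, 1, 0, 0, 0, 1], [0, 0, 1, 0, 0, 0, 1], [0, 0, 1, 0, 0, 0, 1], [0, 0, 0, 0, 0, 0, 1], [0, 0, 0, 0, 0, 0, 1]])

```text
t: 34.2
tool_pos: [0.5649, 0.0259, 0.2473]
tool_rot: [-0.193, 3.133, -0.001]
contact_force: [-0.1, 0.3, -1.4]
opening: 0.0854
```

```bash
python3 snap.py w20 white_case;python3 fitw.py w20 white_case .5646 .0257 0.096
python3 - <<'E'
from h import *
a=ctrl.get_image('scene')['frame'];b=ctrl.get_image('side')['frame']
cv2.imwrite('pics/scene9.png',a);cv2.imwrite('pics/side9.png',b)
cv2.imwrite('pics/s5.png',np.hstack([cv2.resize(a[190:320,240:390],(400,347),interpolation=2),cv2.resize(b[160:290,200:350],(400,347),interpolation=2)]))
E
```

```text
white_case 0.88 278.7 195.1 6776
white_case 0.75 431.8 211.3 4105
white_case 0.72 91.5 68.0 5768
34.3 [0.5649 0.0259 0.2473] [-0.1934  3.1331 -0.0006] yaw y deg 97.06314177899041 tilt -0.9999967489816881 0.08542091306546773 [-0.0562  0.2896 -1.3587] [-0.0857 -0.0997  1.7361 -0.      1.5026 -1.7798]
white_case [0.566  0.0263 0.1232] 7.060403452095521 0.02456825705488807
rel to tcp [0.0011 0.0004]
```

View pics/w20.png

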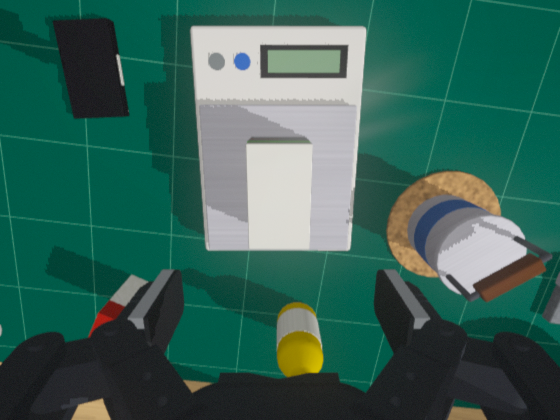

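View pics/s5.png

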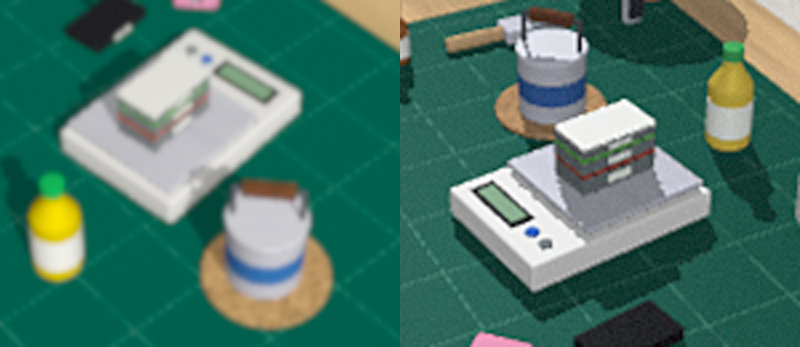

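```bash
python3 -c "
from station import ctrl
print(ctrl.finish_job()); print(ctrl.get_obs()['t'])"
```

```text
the job is handed in; nothing more can be done
None
the job is handed in; nothing more can be done
```

The job is done and handed in at about 34 s of the 72 s; no verdict was reported. I moved the canister by its handle onto the cork mat, then piled red, green and white on the scale's pan one at a time. I lowered each case until the wrist force showed contact before letting go.

**Last checks:**

| Item | Measured result | Allowed |
|---|---|---|
| Canister | Upright, about 1 mm from the mat's centre, based on the tool position at release | 30 mm |
| Red case | Within about 1 mm of the pan's centre and about 1° of its edges | 16 mm, 0.12 rad (about 7°) |
| Green on red | Within about 1 mm and 1° | 7 mm, 0.10 rad (about 6°) |
| White on green | About 1.4 mm and under 1° off | 7 mm, 0.10 rad (about 6°) |

The final scene, side and wrist pictures show a flush, flat pile and nothing touched by the gripper, which stood clear above it. No bystander in view appears to have moved. I only compared the pictures by eye and did not measure the bystanders again.

**What disagreed or failed:**
- The scene and side cameras differed by up to about 15 mm on the mat and the pan. I used the wrist camera, which agreed with their average.
- The height check of the green case from several views failed in my script. I used its given height, which fitted the pictures and the contact height.
- I did not run that height check for the white case.
- On the first grip of the white case the wrist force rose to about 6.5 N, perhaps because the fingertips touched the table. I let go and gripped it again slightly higher.

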